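# Load the mandrels into the blast carrier under its left-hand nut and keeper bar

## Robot

A 7-joint arm with a two-finger parallel gripper is mounted at the origin on a cart in front of the work surface, level with it; the furniture and walls round the work are solid. World frame = base frame: x ahead of the robot, y to its left, z up, the work surface at z = 0. Lengths are in m, angles in degrees, forces in N, time in s.
With the tool pointing down it reaches from about 0.425 to 0.875 m from the base axis. Payload 4.7 kg.
Tool frame: the origin (TCP) lies at the centre of the arm's flange, where the gripper is bolted on; the fingertips stand 182 mm ahead of it and the grasp point (between the pads) lies 164 mm ahead of it; z points along the fingers, y is the line along which they close (so a half turn about z gives the same grasp; the last joint's range is limited). The gripper opens to 87 mm and grips with 3 to 60 N. Pads are 19 mm wide; open, the fingers measure 117 mm over their backs; the gripper's body (75 mm by 190 mm) begins 51 mm behind the grasp point.
Start: joints at [-65.999, 18.392, -4.016, 83.108, 1.295, 78.541, -3.26], TCP at [0.256, 0.597, 0.405] pointing down, gripper open.
Joint ranges: [-163.93, 163.93], [-17.29, 119.83], [-79.2, 71.16], [3.27, 140.29], [-89.18, 269.18], [5.43, 117.66], [-154.24, 154.24]. Speed limits (degrees/s): [147.25, 147.25, 180, 180, 180, 180, 180].

## Interface

Orientations are given as [roll, pitch, yaw] about the fixed x, y, z axes, in that order (R = Rz(yaw) Ry(pitch) Rx(roll)).
In Python, from cell import env gives the robot as it stands. The module is installed in compiled form; this text tells all that it offers.
- The arm moves only by the tool step_arm, never from a script. Its argument "steps" is one flat list of numbers, 5 for each row, row after row: the opening, from 0 (shut) to 1 (fully open), then the shift along the tool's x, y, z in mm, then the turn about the tool's z in degrees. In form: [grip, dx, dy, dz, roll, grip, dx, dy, dz, roll, ...]. A call has 1 to 12 rows; each row shifts and turns the commanded pose from where the row before left it, along the tool's axes as they then stand; what a row does not reach is not made up. A row lasts 1/8 s, in which the tool goes at most 62.5 mm and 10.7 degrees, less where a joint would pass 70% of its speed; a pose out of reach is approached as far as the arm can. A call with a gripper value outside its range is refused whole. The fingers move at their own pace and stop on an object; "grip_force" is the grip in N (left out, the last holds). Time passes only in rows, so rows that do not move let the fingers close. It gives the time, the measured TCP pose, the force, the opening and the grip force at its end, in the units of the state.
- env.get_obs(): the state, without advancing time (a new reading comes with each control period).
- env.read_camera(name): name is "side" or "top" or "wrist"; returns a dict with "image" (420x560x3 uint8, red, green, blue), "camera_matrix" (3x3 intrinsics, pixels), "R" (3x3) and "t" (3): a world point X has camera coordinates R X + t. Camera axes: x right, y down, z forward; pixel columns grow to the right and rows downward; lengths in m; the calibration is good to about 2 mm. A picture is of the moment at which its call begins. There is no depth.
- env.sign_off(): hands the job in; it is judged then, once.
The state is a dict: "time_s": time; "qpos": joint angles; "joint_velocities": joint speeds; "effort": joint torques, N m; "tool_pos": TCP position; "tool_rot": TCP orientation; "force": force on the tool from outside, world axes, zero at the start; "wrist_torque": the same for the moment, N m; "grip_width": finger opening in m; "grasp_force": force on a finger pad.
Only numpy, scipy, OpenCV 4.12 (cv2) and the standard library are available. Lean on these libraries where they do the work, as an engineer would, in place of code of your own. Each camera call takes 0.05 s, during which the arm holds its last target. There are 200 camera calls.

## Task

Load the mandrels standing close by on the right of the rotary blast carrier (not those at the back of the table): unscrew the blue wing nut until the keeper bar is free (the carrier spins in the cabinet, so this nut has a left-hand thread), swing the bar well open, and stand every one of those mandrels upright in a nest of its own, right down on the nest's floor. Then swing the bar fully shut so that it snaps behind its spring ball, and screw the nut fully home again. Leave the paint marker, the ceramic cup and the steel tube where they are.

Things in the scene. Friction and masses are not known exactly. Their poses are not given: they have to be found in the camera images.
- carrier: Rotary carrier of the bead-blast cabinet, fixed on the table: aluminium disc, 348 mm diameter, top face 24 mm above the table. Origin on its axis at table level; body x runs along the row, from the red knob to the keeper's pivot. On the row at x = +164 pivot; +112, +64 nests; 0 stud with wing nut; -64, -112 nests; -172 (and y +15) red knob when the bar is shut
- nest_0 (a point): centre of the floor of the nest next to the pivot, 24 mm above the table. Each nest is a hole of 44 mm diameter, 6 mm deep, in a black plastic block whose top is 30 mm above the table
- nest_1 (a point): centre of the floor of the second nest, between nest_0 and the nut
- nest_2 (a point): centre of the floor of the third nest, on the knob's side of the nut
- nest_3 (a point): centre of the floor of the fourth nest, nearest the red knob
- nut (a joint): turn of the blue wing nut, rad: 0 = fully home, grows to 4.0 as it is unscrewed. LEFT-HAND thread: seen from above it unscrews clockwise and tightens counter-clockwise; it rises 1.43 mm per rad. Its round collar sits 3.5 mm deep in a seat of the keeper bar and locks it: the bar swings in and out freely only above 2.6 rad. 0.12 N m turns it; it stays put
- nut_wing (a point): middle of the wing of the blue nut, on the stud's axis, 110 mm above the table when home. The wing is an upright blade 46 mm long (along this point's x), 10 mm thick (its y) and 26 mm high (12 mm above this point, 14 below); it turns and rises with the nut
- keeper (a joint): swing of the steel keeper bar, rad: 0 = shut against its stop, grows to 0.85 as it opens, clockwise from above, towards the carrier's +y side; stays put. Bar 16 mm wide, 8 thick, underside 67 mm above the table; shut, it lies over the mandrels' shoulders, 7 to 23 mm to the +y side of their stems. A spring ball snaps up behind its free end over the last 5 mm; about 6 N at the knob passes it
- keeper_knob (a point): middle of the upright red hand knob on the bar's free end: 18 mm diameter, from 88 to 119 mm above the table, this point 103 mm above it; 336 mm from the pivot's axis, on an arc about it
- pivot (a point): axis of the keeper's pivot at the bar's height (71 mm above the table)
- mandrel_0_mid (a point): mandrel: turned steel plug, 38 mm diameter, 37 mm high, with a T pin on top (stem 6.4 mm thick; crossbar 6.4 mm thick, 28 mm long along this point's y, its axis 66 mm above the plug's foot); 0.36 kg. This point: on the plug's axis, 35 mm above its foot (59 mm above the table when seated in a nest). Stands right of the carrier at first, or is absent
- mandrel_1_mid (a point): mandrel: turned steel plug, 38 mm diameter, 38 mm high, with a T pin on top (stem 6.4 mm thick; crossbar 6.4 mm thick, 28 mm long along this point's y, its axis 67 mm above the plug's foot); 0.36 kg. This point: on the plug's axis, 35 mm above its foot (59 mm above the table when seated in a nest). Stands right of the carrier at first, or is absent
- mandrel_2_mid (a point): mandrel: turned steel plug, 38 mm diameter, 39 mm high, with a T pin on top (stem 6.4 mm thick; crossbar 6.4 mm thick, 28 mm long along this point's y, its axis 68 mm above the plug's foot); 0.36 kg. This point: on the plug's axis, 35 mm above its foot (59 mm above the table when seated in a nest). Stands right of the carrier at first, or is absent
- mandrel_3_mid (a point): mandrel: turned steel plug, 38 mm diameter, 37 mm high, with a T pin on top (stem 6.4 mm thick; crossbar 6.4 mm thick, 28 mm long along this point's y, its axis 66 mm above the plug's foot); 0.36 kg. This point: on the plug's axis, 35 mm above its foot (59 mm above the table when seated in a nest). Stands right of the carrier at first, or is absent
- marker: bystander: white and red paint marker lying on the table, 126 mm long along its y, 18 mm thick; origin under its middle
- cup: bystander: pink ceramic gas cup standing on the table, 19 mm diameter, 47 mm high; origin under its centre
- tube: bystander: steel tube lying on the table left of the carrier, 205 mm long along its y, 25 mm thick; origin under its middle

How it is judged (in metres and radians):
On the way, in this order (a step that is already met when the one before it is completed fails the run):
1. the nut is unscrewed (clockwise) until its collar is out of the bar's seat (value of joint nut above 2.6 rad), for 0.2 s.
2. the keeper bar is swung open (value of joint keeper above 0.5 rad), for 0.2 s.
3. every mandrel present stands in a nest, with the bar still open ((horizontal distance between mandrel_0_mid and nest_0 below 0.005 m or horizontal distance between mandrel_0_mid and nest_1 below 0.005 m or horizontal distance between mandrel_0_mid and nest_2 below 0.005 m or horizontal distance between mandrel_0_mid and nest_3 below 0.005 m) and z of each of mandrel_0_mid, mandrel_1_mid, mandrel_2_mid, mandrel_3_mid in the frame of carrier below 0.0615 m and angle between each of mandrel_0_mid, mandrel_1_mid, mandrel_2_mid, mandrel_3_mid's own z axis and vertical below 0.06 rad and (horizontal distance between mandrel_1_mid and nest_0 below 0.005 m or horizontal distance between mandrel_1_mid and nest_1 below 0.005 m or horizontal distance between mandrel_1_mid and nest_2 below 0.005 m or horizontal distance between mandrel_1_mid and nest_3 below 0.005 m) and (horizontal distance between mandrel_2_mid and nest_0 below 0.005 m or horizontal distance between mandrel_2_mid and nest_1 below 0.005 m or horizontal distance between mandrel_2_mid and nest_2 below 0.005 m or horizontal distance between mandrel_2_mid and nest_3 below 0.005 m) and (horizontal distance between mandrel_3_mid and nest_0 below 0.005 m or horizontal distance between mandrel_3_mid and nest_1 below 0.005 m or horizontal distance between mandrel_3_mid and nest_2 below 0.005 m or horizontal distance between mandrel_3_mid and nest_3 below 0.005 m) and value of joint keeper above 0.2 rad), for 0.2 s.
4. the keeper bar is swung shut behind its spring ball over the seated mandrels ((horizontal distance between mandrel_0_mid and nest_0 below 0.005 m or horizontal distance between mandrel_0_mid and nest_1 below 0.005 m or horizontal distance between mandrel_0_mid and nest_2 below 0.005 m or horizontal distance between mandrel_0_mid and nest_3 below 0.005 m) and z of each of mandrel_0_mid, mandrel_1_mid, mandrel_2_mid, mandrel_3_mid in the frame of carrier below 0.0615 m and angle between each of mandrel_0_mid, mandrel_1_mid, mandrel_2_mid, mandrel_3_mid's own z axis and vertical below 0.06 rad and (horizontal distance between mandrel_1_mid and nest_0 below 0.005 m or horizontal distance between mandrel_1_mid and nest_1 below 0.005 m or horizontal distance between mandrel_1_mid and nest_2 below 0.005 m or horizontal distance between mandrel_1_mid and nest_3 below 0.005 m) and (horizontal distance between mandrel_2_mid and nest_0 below 0.005 m or horizontal distance between mandrel_2_mid and nest_1 below 0.005 m or horizontal distance between mandrel_2_mid and nest_2 below 0.005 m or horizontal distance between mandrel_2_mid and nest_3 below 0.005 m) and (horizontal distance between mandrel_3_mid and nest_0 below 0.005 m or horizontal distance between mandrel_3_mid and nest_1 below 0.005 m or horizontal distance between mandrel_3_mid and nest_2 below 0.005 m or horizontal distance between mandrel_3_mid and nest_3 below 0.005 m) and value of joint keeper below 0.012 rad), for 0.2 s.
At the end, for the whole second after the job is handed in: every mandrel present stands upright (within 0.06 rad) on the floor of a nest (within 5 mm of its centre, not more than 2.5 mm high) and at rest; the keeper bar is shut behind its spring ball (under 0.012 rad); the wing nut is screwed home (under 0.3 rad from its stop) (all of step 4 and linear speed of each of mandrel_0, mandrel_1, mandrel_2, mandrel_3 below 0.02 m/s and value of joint nut below 0.3 rad); the robot touches nothing.
It fails at once if the paint marker is moved more than 30 mm (distance of marker from where it was at the start of the episode above 0.03 m).
It fails at once if the ceramic cup is moved more than 30 mm (distance of cup from where it was at the start of the episode above 0.03 m).
It fails at once if the steel tube is moved more than 30 mm (distance of tube from where it was at the start of the episode above 0.03 m).
Of mandrel_0, mandrel_1, mandrel_2, mandrel_3 only 2 to 4 are there at a start; the rules pass over those that are not, and their reading is None.
At some moment in a run one of mandrel_0, mandrel_1, mandrel_2, mandrel_3 may be knocked a few centimetres aside while the robot is not near it.
It also fails if it takes over 210 s, if anything falls off the work surface, if the arm or the gripper's body presses on something with over 40 N, if the wrist force passes 120 N, or if a joint passes its speed limit or range.

## Working session

There is one attempt and no reset: what is moved stays moved. The work goes in short steps, Python scripts to look and compute and a tool call to move; the robot and the scene stay as the last step left them, time stands still between calls to the robot, and variables do not carry over. Pictures are saved under pics/ and viewed, at most 14 in all, crops included, and the job is handed in when it is done.

Besides the shell and the picture viewer there is one more tool, called after "Request:" in YAML: its name, and indented under it one key for each argument. step_arm: Moves the arm, as the interface text tells. Its arguments: {"type":"object","properties":{"steps":{"type":"array","items":{"type":"number"}},"grip_force":{"type":"number"}},"required":["steps"]}

```bash
mkdir -p pics
cat > h.py <<'E'
import numpy as np, cv2
from cell import env
def cam(n,save=None):
    c=env.read_camera(n)
    if save: cv2.imwrite('pics/'+save,c['image'][:,:,::-1])
    return c
def ray(c,u,v,z):
    K=np.array(c['camera_matrix']);R=np.array(c['R']);t=np.array(c['t'])
    o=-R.T@t; d=R.T@np.linalg.inv(K)@np.array([u,v,1.])
    return o+d*(z-o[2])/d[2]
def proj(c,X):
    p=np.array(c['camera_matrix'])@(np.array(c['R'])@np.array(X)+np.array(c['t']));return p[:2]/p[2]
E
python3 - <<'E'
from h import *
for n in('top','side'):
    c=cam(n,n+'0.png'); print(n,np.round(c['camera_matrix'],1).tolist(),np.round(-np.array(c['R']).T@c['t'],3),np.round(c['R'],3).tolist())
s=env.get_obs();print(s['tool_pos'],s['tool_rot'],s['grip_width'])
E
```

```text
top [[504.9, 0.0, 281.7], [0.0, 504.9, 207.1], [0.0, 0.0, 1.0]] [ 0.447 -0.015  1.588] [[-0.023, -1.0, -0.004], [-0.997, 0.023, -0.08], [0.08, 0.002, -0.997]]
side [[506.5, 0.0, 282.2], [0.0, 506.5, 206.7], [0.0, 0.0, 1.0]] [ 0.309 -1.013  0.866] [[0.969, -0.245, 0.022], [-0.131, -0.589, -0.797], [0.209, 0.77, -0.603]]
[0.25597395 0.5972765  0.40377665] [-1.79898928e+02  6.02693754e-03  1.56804316e+02] 0.08729817433952983
```

View pics/top0.png

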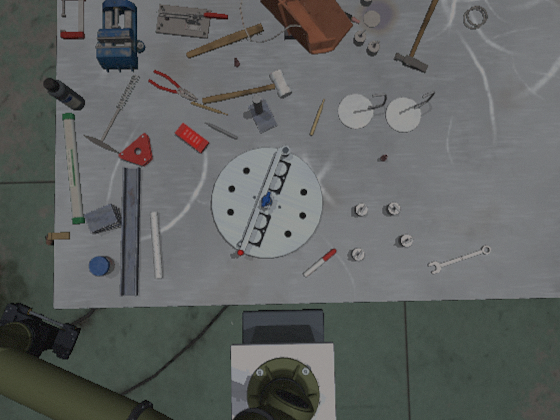

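View pics/side0.png

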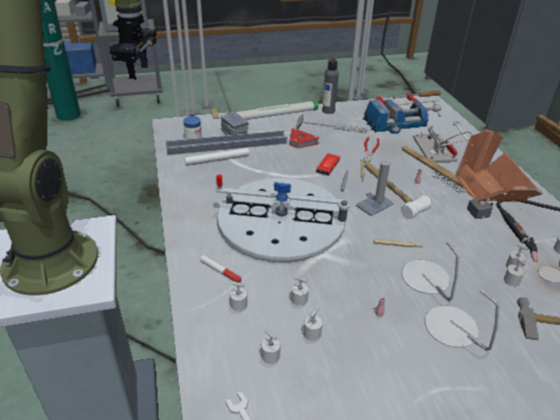

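The top view shows four mandrels right of the carrier at about (361,210), (393,209), (406,240) and (358,254). The nut is at (266,202), the knob at (240,253), the pivot at (285,151), the marker at (320,263) and the cup at (382,157). In the side view the mandrels are at (300,292), (313,327), (238,298) and (271,348).

Run:
```python
from h import *
c=cam('top');im=c['image'];h=cv2.cvtColor(im,cv2.COLOR_RGB2HSV)
def cen(m,box):
    x0,y0,x1,y1=box;mm=np.zeros_like(m);mm[y0:y1,x0:x1]=m[y0:y1,x0:x1]
    ys,xs=np.nonzero(mm);return xs.mean(),ys.mean(),len(xs)
blue=((h[...,0]>100)&(h[...,0]<125)&(h[...,1]>130)).astype(np.uint8)
red=(((h[...,0]<6)|(h[...,0]>174))&(h[...,1]>140)).astype(np.uint8)
u,v,n=cen(blue,(250,185,282,218));print('nut',u,v,n,ray(c,u,v,.112))
u,v,n=cen(red,(228,240,252,262));print('knob',u,v,n,ray(c,u,v,.11))
# disc
g=((h[...,1]<40)&(im[...,1]>175)).astype(np.uint8);g[:, :205]=0;g[:,328:]=0;g[:140]=0;g[262:]=0
cs,_=cv2.findContours(cv2.morphologyEx(g,cv2.MORPH_CLOSE,np.ones((9,9))),0,2);k=max(cs,key=cv2.contourArea)
e=cv2.fitEllipse(cv2.convexHull(k));print('disc',e,ray(c,*e[0],.024))
print('pivot',ray(c,285,151,.08))
for u,v in((361,210),(393,209),(406,240),(358,254)):print(ray(c,u,v,.05))
p=cv2.resize(im[140:280,200:430],None,fx=3.4,fy=3.4,interpolation=cv2.INTER_CUBIC);cv2.imwrite('pics/c1.png',p[:,:,::-1])
```

```text
nut 265.7866666666667 199.17333333333335 75 [0.58945147 0.03445351 0.112     ]
knob 240.125 252.16666666666666 24 [0.4362093  0.11248545 0.11      ]Traceback (most recent call last):
  File "<stdin>", line 12, in <module>
ValueError: max() iterable argument is empty
```

Run:
```python
from h import *
c=cam('top');im=c['image']
K=ray(c,240.1,252.2,.11)[:2];N=ray(c,265.8,199.2,.112)[:2];P=ray(c,285,151,.08)[:2]
d=K-N;yaw=np.arctan2(d[1],d[0])-np.arctan2(15,-172);print('yaw',np.degrees(yaw),'N',N,'K',K,'P',P,np.linalg.norm(K-P))
for u,v in((361,210),(393,209),(406,240),(358,254)):print(ray(c,u,v,.05))
p=cv2.resize(im[140:280,200:430],None,fx=3.4,fy=3.4,interpolation=cv2.INTER_CUBIC);cv2.imwrite('pics/c1.png',p[:,:,::-1])
g=cv2.cvtColor(im,cv2.COLOR_RGB2GRAY);
e=cv2.HoughCircles(cv2.GaussianBlur(g,(5,5),0),cv2.HOUGH_GRADIENT,1,100,param1=100,param2=30,minRadius=50,maxRadius=62);print(e)
if e is not None: print(ray(c,*e[0,0,:2],.024))
```

```text
yaw -22.032269984861856 N [0.58937194 0.03441597] K [0.43611417 0.11255992] P [ 0.73738541 -0.02550528] 0.3314006128535379
[ 0.55551589 -0.25332279  0.05      ]
[ 0.55631917 -0.35099209  0.05      ]
[ 0.46107604 -0.38661292  0.05      ]
[ 0.42208773 -0.23951829  0.05      ]
[[[267.5 201.5  54.6]]]
[0.59055134 0.03220275 0.024     ]
```

View pics/c1.png

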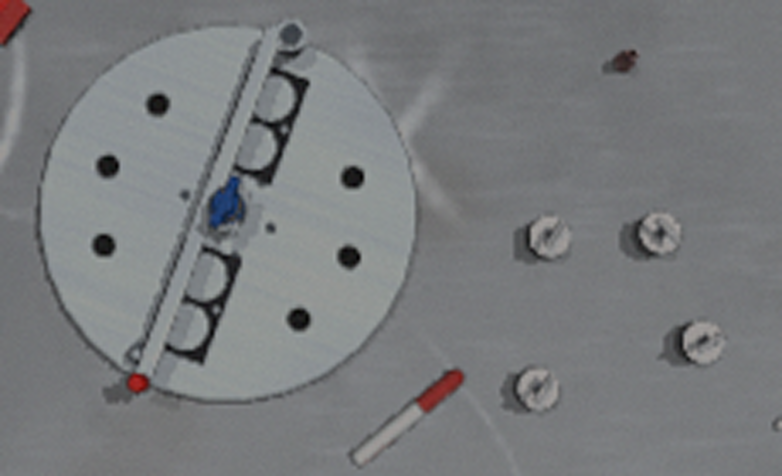

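The crop shows the bar on the left edge of the row, the wing roughly along the row at (225,205), and the knob at (138,383). The mandrel T-bars are visible at (548,237), (658,234), (701,342) and (537,389). The carrier axis is near (0.590, 0.033) with a yaw of about -22°. I'll move above the nut.

```bash
cat >> h.py <<'E'
C=np.array([.590,.033]);YAW=-22.
def W(x,y):
    a=np.radians(YAW);return C+np.array([np.cos(a)*x-np.sin(a)*y,np.sin(a)*x+np.cos(a)*y])
def to(x,y,zg,yaw,cur=None):
    "tool-frame total shift to put grasp point at x,y,zg (shift first, then turn)"
    s=env.get_obs();p=np.array(s['tool_pos']);w=np.radians(s['tool_rot'][2])
    d=np.array([x,y,zg+.164])-p
    dx=np.cos(w)*d[0]+np.sin(w)*d[1];dy=np.sin(w)*d[0]-np.cos(w)*d[1]
    r=-((yaw-np.degrees(w)+180)%360-180)
    print('shift mm',np.round(1000*np.array([dx,dy,-d[2]]),1),'roll',round(r,1),'rows',np.linalg.norm(d)/.0625,abs(r)/10.7)
E
python3 -c "
from h import *
to(.575,.034,.24,158)"
```

```text
shift mm [-5.151e+02 -3.922e+02  1.000e-01] roll -1.2 rows 10.358380483237822 0.11151038028217064
```

Request:
step_arm:
  steps: [1, -48, -35, 0, 0, 1, -48, -35, 0, 0, 1, -48, -35, 0, 0, 1, -48, -35, 0, 0, 1, -48, -35, 0, 0, 1, -48, -35, 0, 0, 1, -48, -35, 0, 0, 1, -48, -35, 0, 0, 1, -48, -35, 0, 0, 1, -48, -35, 0, 0, 1, -35, -30, 0, 0, 1, 0, 0, 0, 0]

```text
time_s: 1.7
tool_pos: [0.5807, 0.0403, 0.4046]
tool_rot: [-179.9, 0.1, 156.3]
force: [-1.0, 1.4, -0.4]
grip_width: 0.087
grasp_force: 0.0
```

```bash
python3 -c "
from h import *
c=cam('wrist','w1.png');s=env.get_obs();print(s['tool_pos'],s['tool_rot'],s['qpos'],s['force'])
for n,p in (('nut',[*C,.122]),('knob',[*W(-172,15),.119]),('piv',[*W(164,0),.08]),('n0',[*W(112,0),.024]),('n3',[*W(-112,0),.024])):print(n,proj(c,p))
"
```

```text
[0.5800496  0.04331884 0.40450766] [-1.79966927e+02 -1.27613884e-02  1.56567861e+02] [-26.91332109  10.24605446  22.78294833  94.04720086  -4.03735036
  76.5501641   63.05287502] [-0.09343911  0.75169127  0.14179383]
nut [276.92429332 226.47043359]
knob [ 212.36223809 1326.27614277]
piv [ 312.65860925 1312.47856075]
n0 [ 312.48568221 1306.84813234]
n3 [ 313.34309132 1333.98287859]
```

View pics/w1.png

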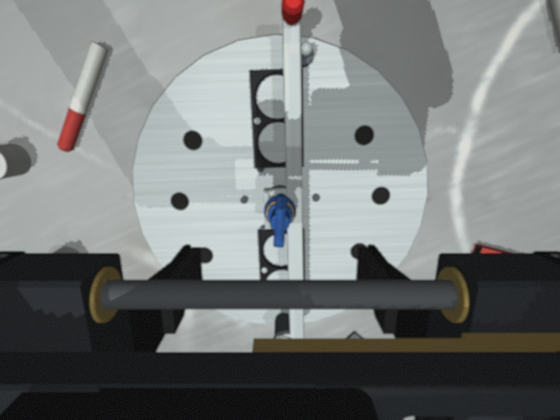

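The wrist view shows the nut wing nearly vertical in the picture, roughly (281,197) to (279,245). The bar runs vertically at x≈293 and the knob is at (292,10). The prediction matches to within a few px. Next I'll compute the wing's direction and centre from the blue mask.

```bash
sed -i 's/return C+np/x,y=x\/1000,y\/1000;return C+np/' h.py
cat >> h.py <<'E'
def masked(c,kind,box):
    h=cv2.cvtColor(c['image'],cv2.COLOR_RGB2HSV)
    m=((h[...,0]>100)&(h[...,0]<125)&(h[...,1]>130)&(h[...,2]>60)) if kind=='blue' else ((h[...,0]<6)|(h[...,0]>174))&(h[...,1]>140)
    x0,y0,x1,y1=box;o=np.zeros(m.shape,np.uint8);o[y0:y1,x0:x1]=m[y0:y1,x0:x1];return o
E
python3 -c "
from h import *
c=cam('wrist');m=masked(c,'blue',(240,170,320,260))
h=cv2.cvtColor(c['image'],cv2.COLOR_RGB2HSV)
pts=np.argwhere(m)[:,::-1].astype(np.float32);r=cv2.minAreaRect(pts);print(r,len(pts))
for b in cv2.boxPoints(r):print(b,ray(c,*b,.122))
cv2.imwrite('pics/w1c.png',cv2.resize(c['image'][160:260,220:340],None,fx=5,fy=5)[:,:,::-1])
for n,p in (('nut',[*C,.122]),('knob',[*W(-172,15),.119]),('n2',[*W(-64,0),.03]),('n3',[*W(-112,0),.03])):print(n,proj(c,p))
"
```

```text
((279.21929931640625, 222.09278869628906), (49.85755920410156, 27.476715087890625), 76.67547607421875) 771
[260.10553 201.00131] [0.56231063 0.03260481 0.122     ]
[286.8426  194.66885] [0.5663409  0.05584142 0.122     ]
[298.33307 243.18427] [0.61112338 0.04790879 0.122     ]
[271.596   249.51672] [0.60717403 0.0235789  0.122     ]
nut [273.50485732 228.89248163]
knob [286.79664434   6.85265285]
n2 [273.0948864  147.43580109]
n3 [271.71703684 101.50579879]
```

View pics/w1c.png

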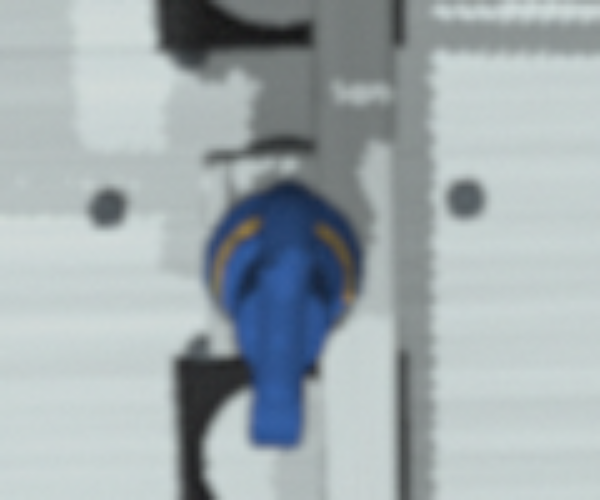

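The crop shows the wing top running from about (288,190) to (275,440), which is (277.6,198) to (275,248) in the full image. It sits over a round collar with two gold arcs.

```bash
python3 -c "
from h import *
c=cam('wrist')
a=ray(c,277.6,199,.122);b=ray(c,275,248,.122);print(a,b,(a+b)/2,np.degrees(np.arctan2(*(a-b)[:2][::-1])),np.linalg.norm(a-b))
for u,v in ((272,95),(274,143),(292,10)):print(ray(c,u,v,.03))
w=proj(c,[*W(-172,15),.119]);print(w)
s=env.get_obs();print(np.round(s['tool_pos'],4),s['tool_rot'])
to(*((a+b)/2)[:2],.110,156.5)
"
```

```text
[0.56619307 0.04934475 0.122     ] [0.60661868 0.02936346 0.122     ] [0.58640587 0.0393541  0.122     ] 153.69804960373557 0.045094146711770616
[0.47971637 0.07992296 0.03      ]
[0.52612211 0.06203722 0.03      ]
[0.41503829 0.12983661 0.03      ]
[284.8819427   8.9664955]
[0.5795 0.0465 0.4045] [ 1.79968789e+02 -5.77052661e-02  1.56880257e+02]
shift mm [ -9.2  -3.8 130.5] roll 0.4 rows 2.0939834576595953 0.03553804902039075
```

```bash
python3 -c "
from h import *
for i in range(5):
    c=cam('wrist');s=env.get_obs();m=masked(c,'blue',(240,170,320,260));p=np.argwhere(m).mean(0)[::-1]
    w=c['image'][130:160,250:300].astype(int)
    print(np.round(s['tool_pos'],4),np.round(s['tool_rot'],2),p,np.round(-np.array(c['R']).T@c['t'],4),ray(c,*p,.11)[:2])
"
```

```text
[0.5793 0.047  0.4046] [ 1.7996e+02 -5.0000e-02  1.5695e+02] [272.79607843 222.01045752] [0.5098 0.0754 0.3852] [0.58665898 0.03687131]
[0.5793 0.0472 0.4047] [ 1.7997e+02 -4.0000e-02  1.5697e+02] [272.25162973 222.273794  ] [0.5096 0.0758 0.3852] [0.5866728  0.03685326]
[0.5794 0.0471 0.4048] [ 1.7997e+02 -2.0000e-02  1.5697e+02] [272.12565445 222.27225131] [0.5096 0.0759 0.3853] [0.58668821 0.03685245]
[0.5794 0.0469 0.4048] [ 1.7997e+02 -2.0000e-02  1.5695e+02] [272.23056995 222.19041451] [0.5096 0.0758 0.3854] [0.58675132 0.03683184]
[0.5794 0.0466 0.4048] [ 1.7998e+02 -1.0000e-02  1.5693e+02] [272.46605744 221.86031332] [0.5097 0.0756 0.3854] [0.58664956 0.03689547]
```

```bash
sed -i 's/^C=.*/C=np.array([.588,.0350]);YAW=-22.;/' h.py; python3 -c "
from h import *
to(.5875,.0355,.110,154)
"
```

```text
shift mm [-11.8  -7.1 130.8] roll 2.9 rows 2.104592437312625 0.27389867248779365
```

Request:
step_arm:
  steps: [1, -12, -7, 0, 2.9, 1, 0, 0, 45, 0, 1, 0, 0, 45, 0, 1, 0, 0, 40, 0, 0.3, 0, 0, 0, 0, 0.3, 0, 0, 0, 0, 0.3, 0, 0, 0, 0, 0.3, 0, 0, 0, 0]
  grip_force: 20

```text
time_s: 3.1
tool_pos: [0.5886, 0.0342, 0.2764]
tool_rot: [179.9, 0.1, 153.9]
force: [0.1, 0.8, 0.2]
grip_width: 0.0551
grasp_force: 0.0
```

```bash
python3 -c "
from h import *
c=cam('wrist','w2.png');s=env.get_obs();print(s['tool_pos'],s['tool_rot'],s['force'],s['grip_width'])
"
```

```text
[0.58842851 0.03422766 0.27606767] [1.79915022e+02 9.56405477e-02 1.53906715e+02] [-0.15523541  1.12452797 -0.14019401] 0.05121953312802478
```

View pics/w2.png

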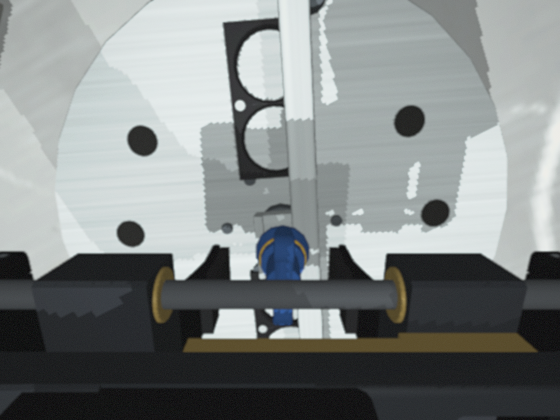

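The wing at x≈283 is centred between the fingers (x≈280), so I'll close.

Request:
step_arm:
  steps: [0, 0, 0, 0, 0, 0, 0, 0, 0, 0, 0, 0, 0, 0, 0, 0, 0, 0, 0, 0, 0, 0, 0, 0, 0, 0, 0, 0, 0, 0]
  grip_force: 25

```text
time_s: 3.9
tool_pos: [0.5886, 0.0359, 0.2751]
tool_rot: [179.8, 0.1, 154.0]
force: [3.3, 5.0, -0.4]
grip_width: 0.023
grasp_force: 24.9
```

The width is 23 mm, so the tips are on the round hub below the wing. I'll regrip 11 mm higher.

Request:
step_arm:
  steps: [0.5, 0, 0, 0, 0, 0.5, 0, 0, 0, 0, 0.5, 0, 0, -11, 0, 0, 0, 0, 0, 0, 0, 0, 0, 0, 0, 0, 0, 0, 0, 0, 0, 0, 0, 0, 0, 0, 0, 0, 0, 0]
  grip_force: 25

```text
time_s: 4.9
tool_pos: [0.5885, 0.0358, 0.2857]
tool_rot: [179.8, 0.0, 154.0]
force: [2.6, 3.7, -1.7]
grip_width: 0.01
grasp_force: 24.9
```

Request:
step_arm:
  steps: [0, 0, 0, -0.26, 10.5, 0, 0, 0, -0.26, 10.5, 0, 0, 0, -0.26, 10.5, 0, 0, 0, -0.26, 10.5, 0, 0, 0, -0.26, 10.5, 0, 0, 0, -0.26, 10.5, 0, 0, 0, -0.26, 10.5, 0, 0, 0, -0.26, 10.5, 0, 0, 0, -0.26, 10.5]

```text
time_s: 6.02
tool_pos: [0.5888, 0.0362, 0.2882]
tool_rot: [179.9, -0.2, 59.2]
force: [4.9, 5.0, -4.0]
grip_width: 0.0096
grasp_force: 25.0
```

Request:
step_arm:
  steps: [0, 0, 0, -0.26, 10.5, 0, 0, 0, -0.26, 10.5, 0, 0, 0, -0.26, 10.5, 0, 0, 0, -0.26, 10.5, 0, 0, 0, -0.26, 10.5, 0, 0, 0, -0.26, 10.5, 0, 0, 0, -0.26, 10.5, 0, 0, 0, -0.26, 10.5, 0, 0, 0, -0.26, 10.5, 0, 0, 0, 0, 0]

```text
time_s: 7.28
tool_pos: [0.589, 0.0358, 0.2906]
tool_rot: [-179.8, -0.1, -35.1]
force: [4.9, 2.8, -3.6]
grip_width: 0.0099
grasp_force: 25.0
```

```bash
python3 -c "
from h import *
s=env.get_obs();print(s['tool_pos'],s['tool_rot'],s['force'],s['wrist_torque'],s['grip_width'],s['qpos'])
"
```

```text
[0.58897116 0.03576627 0.29056259] [-1.79833026e+02 -1.20596156e-01 -3.51036941e+01] [ 4.91989668  2.82883302 -3.56946962] [ 0.85657652 -1.04589494 -0.11431205] 0.00993891207406109 [ -50.38981293   22.64059927   54.37914922  101.54909826  -20.11822737
   65.96414469 -114.89326834]
```

Request:
step_arm:
  steps: [0.6, 0, 0, 0, 0, 0.6, 0, 0, 0, 0, 0.6, 0, 0, -50, 0, 0.6, 0, 0, 0, -10.3, 0.6, 0, 0, 0, -10.3, 0.6, 0, 0, 0, -10.3, 0.6, 0, 0, 0, -10.3, 0.6, 0, 0, 0, -10.3, 0.6, 0, 0, 0, -10.3, 0.6, 0, 0, 0, -10.3, 0.6, 0, 0, 0, -10.3]

```text
time_s: 8.65
tool_pos: [0.5876, 0.0333, 0.3403]
tool_rot: [-180.0, 0.1, 47.6]
force: [0.3, 0.5, -0.4]
grip_width: 0.0521
grasp_force: 0.0
```

Request:
step_arm:
  steps: [0.8, 0, 0, 0, -10.3, 0.8, 0, 0, 0, -10.3, 0.8, 0, 0, 0, -10.3, 0.8, 0, 0, 0, -10.3, 0.8, 0, 0, 0, -10.3, 0.8, 0, 0, 0, -10.3, 0.8, 0, 0, 0, -10.3, 0.8, 0, 0, 0, -10.3, 0.8, 0, 0, 0, 0]

```text
time_s: 9.78
tool_pos: [0.5877, 0.0334, 0.3403]
tool_rot: [-179.9, -0.0, 129.5]
force: [0.2, -0.8, 0.5]
grip_width: 0.0697
grasp_force: 0.0
```

```bash
sed -i 's/^C=.*/C=np.array([.589,.0350]);YAW=-22.;/' h.py; python3 -c "
from h import *
c=cam('top');m=masked(c,'red',(220,240,255,262));p=np.argwhere(m).mean(0)[::-1];print(len(np.argwhere(m)),p,ray(c,*p,.112))
k=W(-172,15);print(k,W(164,0));print(env.get_obs()['tool_pos'])
to(*k,.16,130)
"
```

```text
3 [238. 252.] [0.43684852 0.11849367 0.112     ]
[0.43514348 0.11334009] [ 0.74105815 -0.02643548]
[0.58778193 0.03347979 0.34035885]
shift mm [158.7 -67.1  16.4] roll -0.5 rows 2.7686831923182136 0.05018869596545346
```

Request:
step_arm:
  steps: [0.8, 53, -22, 0, 0, 0.8, 53, -22, 0, 0, 0.8, 52, -23, 0, 0, 0.8, 0, 0, 40, 0, 0.8, 0, 0, 28, 0, 0.8, 0, 0, 0, 0]

```text
time_s: 10.58
tool_pos: [0.4344, 0.1124, 0.2709]
tool_rot: [-179.8, -0.1, 129.6]
force: [-0.3, -0.0, 0.3]
grip_width: 0.0698
grasp_force: 0.0
```

```bash
python3 -c "
from h import *
c=cam('wrist','w3.png');print(env.get_obs()['tool_pos'],proj(c,[*W(-172,15),.119]))
"
```

```text
[0.43532486 0.11263708 0.27227825] [284.99343784 290.03511007]
```

View pics/w3.png

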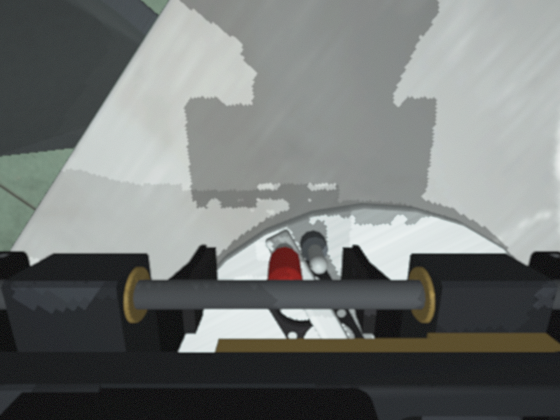

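The red knob at (284,265) is between the fingers, and the spring-ball post is just beside it at (315,250). I'll close on the knob and work out the arc.

Request:
step_arm:
  steps: [0, 0, 0, 0, 0, 0, 0, 0, 0, 0, 0, 0, 0, 0, 0, 0, 0, 0, 0, 0, 0, 0, 0, 0, 0, 0, 0, 0, 0, 0, 0, 0, 0, 0, 0]
  grip_force: 25

```text
time_s: 11.5
tool_pos: [0.4359, 0.1134, 0.2725]
tool_rot: [179.9, 0.0, 129.7]
force: [3.7, 1.7, -3.9]
grip_width: 0.0169
grasp_force: 25.0
```

```bash
python3 -c "
from h import *
s=env.get_obs();print(s['tool_pos'],s['grip_width'],s['force'])
k=W(-172,15);P=W(164,0);w=np.radians(s['tool_rot'][2]);v=k-P
A=np.linspace(0,.8,13);pts=[P+np.array([np.cos(a)*v[0]+np.sin(a)*v[1],-np.sin(a)*v[0]+np.cos(a)*v[1]]) for a in A]
for a,d in zip(A[1:],np.diff(pts,axis=0)):print(round(a,3),np.round(1000*np.array([np.cos(w)*d[0]+np.sin(w)*d[1],np.sin(w)*d[0]-np.cos(w)*d[1]]),1))
"
```

```text
[0.43593299 0.11336262 0.27252877] 0.016905744152532123 [ 3.66500503  1.70415899 -3.93927291]
0.067 [ 9.1 20.5]
0.133 [ 7.7 21.1]
0.2 [ 6.2 21.5]
0.267 [ 4.8 21.9]
0.333 [ 3.3 22.2]
0.4 [ 1.8 22.3]
0.467 [ 0.4 22.4]
0.533 [-1.1 22.4]
0.6 [-2.6 22.3]
0.667 [-4.1 22. ]
0.733 [-5.6 21.7]
0.8 [-7.  21.3]
```

Request:
step_arm:
  steps: [0, 9.1, 20.5, 0, 0, 0, 7.7, 21.1, 0, 0, 0, 6.2, 21.5, 0, 0, 0, 4.8, 21.9, 0, 0, 0, 3.3, 22.2, 0, 0, 0, 1.8, 22.3, 0, 0, 0, 0.4, 22.4, 0, 0, 0, -1.1, 22.4, 0, 0, 0, -2.6, 22.3, 0, 0, 0, -4.1, 22, 0, 0, 0, -5.6, 21.7, 0, 0, 0, -6, 18, 0, 0]

```text
time_s: 13.0
tool_pos: [0.6255, 0.2899, 0.272]
tool_rot: [-179.9, -0.1, 129.7]
force: [-1.5, -0.8, 1.8]
grip_width: 0.0174
grasp_force: 25.0
```

Request:
step_arm:
  steps: [0, 0, 0, 0, 0, 0.5, 0, 0, 0, 0, 0.5, 0, 0, 0, 0, 0.5, 0, 0, 0, 0, 0.5, 0, 0, -50, 0, 0.5, 0, 0, -50, 0, 0.5, 0, 0, 0, 0]

```text
time_s: 13.88
tool_pos: [0.6265, 0.2885, 0.3783]
tool_rot: [179.5, 0.1, 129.7]
force: [1.2, 1.0, 0.0]
grip_width: 0.0436
grasp_force: 0.0
```

```bash
python3 -c "
from h import *
s=env.get_obs();print(s['tool_pos'],s['grip_width'],s['force'],s['qpos'])
c=cam('top');im=c['image']
p=cv2.resize(im[140:280,190:420],None,fx=3.4,fy=3.4,interpolation=cv2.INTER_CUBIC);cv2.imwrite('pics/c2.png',p[:,:,::-1])
"
```

```text
[0.62651033 0.28847447 0.37833238] 0.043647548643634626 [1.18384906 1.02882763 0.02412939] [-43.10561759  24.48507171  22.25007061  79.92310715  -9.32110702
  76.83266911  19.05918041]
```

View pics/c2.png

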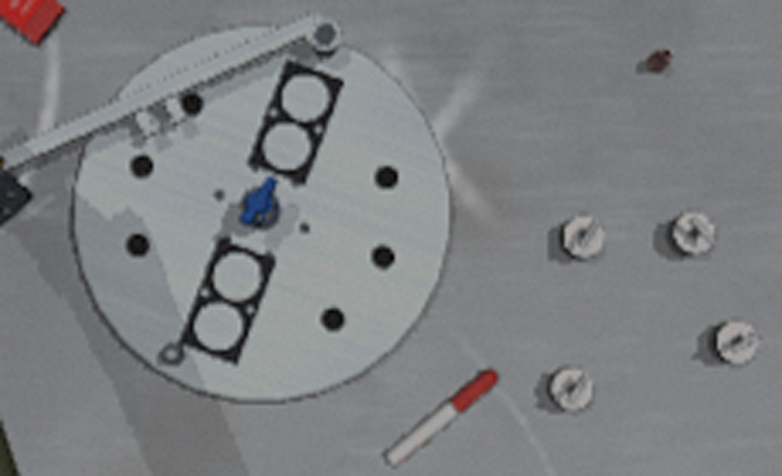

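The bar is wide open. Nest holes show at (307,98), (287,147), (241,275) and (219,327) in the crop, and the mandrels are unchanged.

```bash
python3 -c "
from h import *
c=cam('top')
q=[]
for u,v in((307,98),(287,147),(241,275),(219,327)):
    x=ray(c,190+u/3.4-.35,140+v/3.4-.35,.028)[:2];q.append(x);print(x)
print('model',[W(x,0) for x in(112,64,-64,-112)]); q=np.array(q);print(q.mean(0),np.degrees(np.arctan2(*(q[0]+q[1]-q[2]-q[3])[::-1])))
to(.55,-.37,.214,130)
"
```

```text
[ 0.69264651 -0.00883512]
[0.6478382  0.01047811]
[0.53159961 0.05484323]
[0.48483323 0.07572458]
model [array([ 0.69284459, -0.00695594]), array([0.64833977, 0.01102518]), array([0.52966023, 0.05897482]), array([0.48515541, 0.07695594])]
[0.58922938 0.0330527 ] -21.695256437327593
shift mm [-458.5 -478.5   -4.9] roll -0.3 rows 10.603735044618622 0.02774307310275105
```

Request:
step_arm:
  steps: [0.5, -42, -43.5, 0, 0, 0.5, -42, -43.5, 0, 0, 0.5, -42, -43.5, 0, 0, 0.5, -42, -43.5, 0, 0, 0.5, -42, -43.5, 0, 0, 0.5, -42, -43.5, 0, 0, 0.5, -42, -43.5, 0, 0, 0.5, -42, -43.5, 0, 0, 0.5, -42, -43.5, 0, 0, 0.5, -42, -43.5, 0, 0, 0.5, -38, -43.5, 0, 0, 0.5, 0, 0, 0, 0]

```text
time_s: 15.48
tool_pos: [0.5458, -0.3753, 0.3706]
tool_rot: [-179.7, -0.1, 129.1]
force: [0.2, 0.2, 0.3]
grip_width: 0.0433
grasp_force: 0.0
```

Request:
step_arm:
  steps: [0.5, 0, 0, 0, 0, 0.5, 0, 0, 0, 0]

```text
time_s: 15.72
tool_pos: [0.5508, -0.3672, 0.3715]
tool_rot: [180.0, -0.1, 129.9]
force: [1.2, 0.0, -0.2]
grip_width: 0.0439
grasp_force: 0.0
```

```bash
python3 -c "
from h import *
import pickle
c=cam('wrist','w4.png');pickle.dump(c,open('w4.pkl','wb'));s=env.get_obs();print(s['tool_pos'],s['tool_rot'],s['qpos'])
for p in ((.5555,-.253),(.556,-.351),(.461,-.387),(.422,-.240)):print(proj(c,[*p,.05]))
"
```

```text
[ 0.55083945 -0.36731707  0.37183531] [ 1.79958950e+02 -7.65587201e-02  1.29888750e+02] [  2.09833154  24.04403457  39.20061081  85.06768206 -15.41957972
  76.41682222  82.3910652 ]
[363.41061372 113.90190507]
[294.2045634  194.66055696]
[193.79537425 160.51668554]
[258.81651978  -6.19056594]
```

View pics/w4.png

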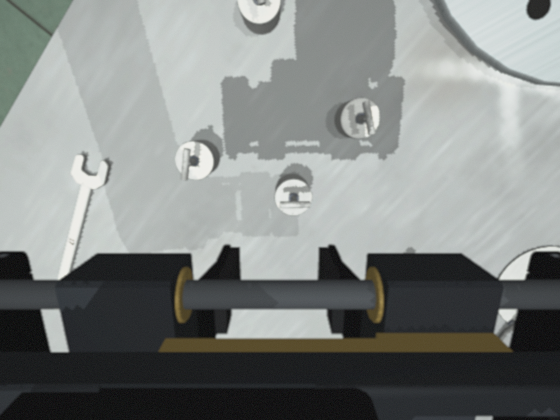

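Wrist view: mandrel A is at (361,118), B at (293,197), C at (195,160), and D is cut off at (262,5). I'll enlarge this to read the crossbars.

```bash
python3 -c "
from h import *
import pickle
c=pickle.load(open('w4.pkl','rb'));im=c['image']
t=[im[95:145,335:385],im[172:222,268:318],im[135:185,170:220],im[0:50,238:288]]
o=np.vstack([np.hstack([cv2.resize(x,(380,290),interpolation=cv2.INTER_CUBIC) for x in r]) for r in (t[:2],t[2:])])
cv2.imwrite('pics/c3.png',o[:,:,::-1])
"
```

```text
(no output)
```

View pics/c3.png

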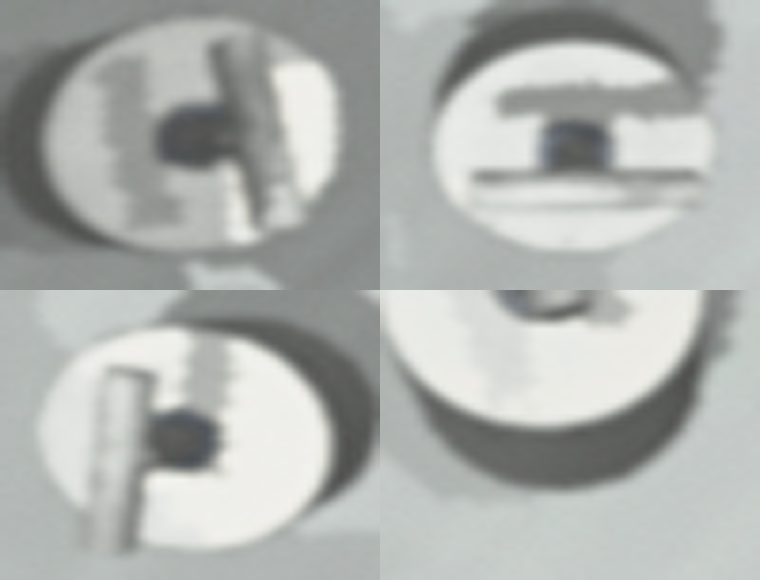

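Tile A's bar runs from (228,38) to (280,222), and B's is horizontal from (470,190) to (705,190). C's runs from (128,372) to (115,552), and D is cut off at the top edge.

```bash
python3 -c "
from h import *
import pickle
c=pickle.load(open('w4.pkl','rb'))
for n,a,b in (('A',(365,101.6),(371.8,133.3)),('B',(279.8,204.8),(310.8,204.8)),('C',(186.8,149.1),(185.1,180.2))):
    p=ray(c,*a,.068);q=ray(c,*b,.068);d=p-q;print(n,(p+q)[:2]/2,np.linalg.norm(d),np.degrees(np.arctan2(d[1],d[0])))
"
```

```text
A [ 0.55780614 -0.25586323] 0.027376503457017184 146.60653654539
B [ 0.55983648 -0.35524882] 0.02884894967892496 -140.17588547709605
C [ 0.46027985 -0.39010848] 0.028059990256923677 122.18140952626901
```

```bash
python3 -c "
from h import *
to(.5573,-.2552,.067,146.6)
"
```

```text
shift mm [ 81.9  76.9 140.8] roll -16.7 rows 2.882068602697959 1.5617990508179467
```

Request:
step_arm:
  steps: [0.5, 41, 38.5, 0, 0, 0.5, 41, 38.5, 0, 0, 0.5, 0, 0, 0, -8.3, 0.5, 0, 0, 40, -8.4, 0.5, 0, 0, 0, 0, 0.5, 0, 0, 0, 0]

```text
time_s: 16.52
tool_pos: [0.5571, -0.2568, 0.3335]
tool_rot: [180.0, 0.0, 146.3]
force: [0.5, -0.1, 1.1]
grip_width: 0.0433
grasp_force: 0.0
```

```bash
python3 -c "
from h import *
for i in range(2):
  c=cam('wrist');to(.5573,-.2552,.067,146.6);print(proj(c,[.5573,-.2552,.069]))
im=c['image'];cv2.imwrite('pics/w5.png',im[:,:,::-1])
print(env.get_obs()['tool_pos'])
"
```

```text
shift mm [  1.    1.6 102.9] roll -0.3 rows 1.6472809415741445 0.02607643663810624
[281.4470502  219.24323774]
shift mm [  1.1   1.8 103. ] roll -0.3 rows 1.6489479654695456 0.025529561215201977
[281.68999875 218.40801667]
[ 0.55717853 -0.25732608  0.33403724]
```

View pics/w5.png

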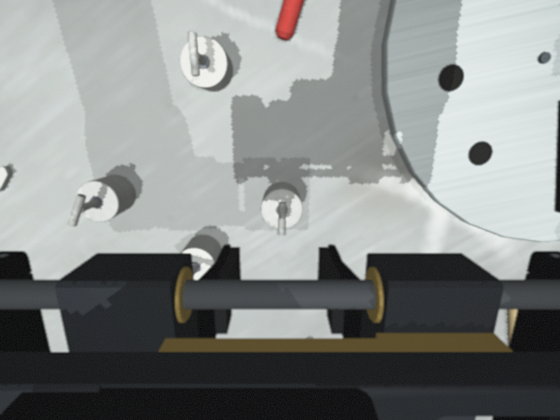

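Crossbar A is at (282,218), upright and matching the prediction. D's bar is visible from (192,35) to (194,75). I'll descend and grasp A.

Request:
step_arm:
  steps: [0.5, 1, 1, 40, 0, 0.5, 0, 0, 40, 0, 0.5, 0, 0, 23, 0, 0.5, 0, 0, 0, 0, 0, 0, 0, 0, 0, 0, 0, 0, 0, 0, 0, 0, 0, 0, 0, 0, 0, 0, 0, 0, 0, 0, 0, 0, 0, 0, 0, 0, 0, 0]
  grip_force: 40

```text
time_s: 17.88
tool_pos: [0.5566, -0.2554, 0.2295]
tool_rot: [180.0, 0.0, 146.4]
force: [1.4, 1.0, 0.9]
grip_width: 0.0056
grasp_force: 40.0
```

Request:
step_arm:
  steps: [0, 0, 0, -50, 0, 0, 0, 0, -50, 0, 0, 0, 0, -45, -5.7, 0, 0, 0, 0, -5.7, 0, 0, 0, 0, 0, 0, 0, 0, 0, 0]

```text
time_s: 18.62
tool_pos: [0.556, -0.2555, 0.3729]
tool_rot: [-180.0, -0.2, 157.7]
force: [-0.4, 0.4, -4.5]
grip_width: 0.0054
grasp_force: 40.0
```

```bash
python3 -c "
from h import *
s=env.get_obs();print(s['tool_pos'],s['tool_rot'],s['force'],s['grip_width'],s['grasp_force'])
c=cam('wrist')
print([W(x,0) for x in(112,64,-64,-112)])
to(*W(112,0),.207,158)
"
```

```text
[ 0.55596024 -0.25550441  0.37288513] [-1.79984534e+02 -1.63617310e-01  1.57705263e+02] [-0.35674489  0.37784275 -4.50323988] 0.005379388701659983 39.979010224342346
[array([ 0.69284459, -0.00695594]), array([0.64833977, 0.01102518]), array([0.52966023, 0.05897482]), array([0.48515541, 0.07695594])]
shift mm [-32.4 281.8   2. ] roll -0.3 rows 4.539324078225279 0.025608056856105926
```

Request:
step_arm:
  steps: [0, -6.4, 56.3, 0, 0, 0, -6.4, 56.3, 0, 0, 0, -6.4, 56.3, 0, 0, 0, -6.4, 56.3, 0, 0, 0, -6.4, 56.3, 0, 0, 0, 0, 0, 40, -0.3, 0, 0, 0, 40, 0, 0, 0, 0, 20, 0, 0, 0, 0, 0, 0, 0, 0, 0, 0, 0, 0, 0, 0, 0, 0]

```text
time_s: 20.05
tool_pos: [0.6931, -0.0074, 0.2767]
tool_rot: [179.9, 0.2, 158.1]
force: [0.2, 0.3, -3.6]
grip_width: 0.0054
grasp_force: 40.0
```

```bash
python3 -c "
from h import *
s=env.get_obs();print(s['tool_pos'],s['tool_rot'],s['force'])
to(.6928,-.0075,.091,158)
c=cam('side');im=c['image']
x=proj(c,[.6928,-.0075,.03]).astype(int);print(x,x-[35,35])
a=im[x[1]-45:x[1]+25,x[0]-45:x[0]+45];c=cam('wrist');b=c['image'][120:420,80:480]
o=np.hstack([cv2.resize(a,(400,311),interpolation=cv2.INTER_CUBIC),cv2.resize(b,(400,311))])
cv2.imwrite('pics/s1.png',o[:,:,::-1])
"
```

```text
[ 0.69311409 -0.00741687  0.27665346] [179.90442767   0.18299252 158.08730302] [ 0.15035946  0.3329078  -3.56636782]
shift mm [ 0.3 -0.2 21.7] roll 0.1 rows 0.34649431825854987 0.0081591608817058
[322 215] [287 180]
```

View pics/s1.png

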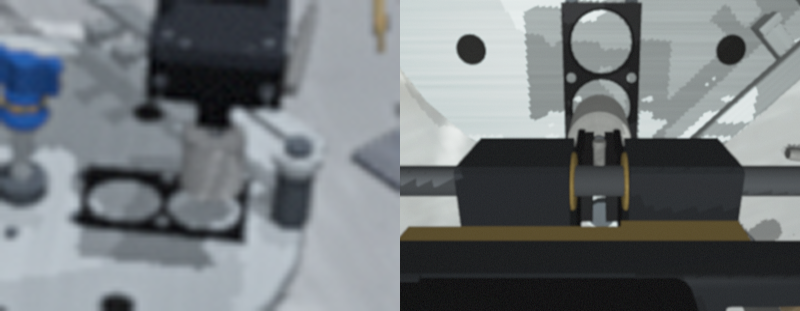

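Side tile: the plug hangs about 4 mm towards the pivot relative to its hole (plug x≈213, hole x≈206). Wrist tile: sideways it is centred (599 against 600). I'll check the along-row offset from the wrist rays.

```bash
python3 -c "
from h import *
c=cam('wrist');s=env.get_obs();t=np.array(s['tool_pos'])[:2];w=np.radians(s['tool_rot'][2]);ex=np.array([np.cos(w),np.sin(w)])
g=c['image'];print('plug edge',(ray(c,279,211.6,.0837)[:2]-t)@ex)
h=ray(c,281,120+41.5*.965,.030)[:2];print('n1',h,(h-t)@ex, 'n1 top rim',(ray(c,281,120+9*.965,.03)[:2]-t)@ex,(ray(c,281,120+74*.965,.03)[:2]-t)@ex)
"
```

```text
plug edge 0.026938216489601197
n1 [0.64662612 0.01259291] 0.05011537766192133 n1 top rim 0.0717246871755664 0.02730132074982279
```

Both views agree that the plug is about 3.5 mm too far from the nut, so I'll shift +3.5 mm along tool x and lower.

Request:
step_arm:
  steps: [0, 3.5, 0, 0, 0, 0, 0, 0, 8, 0, 0, 0, 0, 6, 0, 0, 0, 0, 4, 0, 0, 0, 0, 3, 0, 0, 0, 0, 0, 0]

```text
time_s: 20.95
tool_pos: [0.6893, -0.0058, 0.2536]
tool_rot: [180.0, 0.0, 158.1]
force: [0.6, -0.3, -2.7]
grip_width: 0.0056
grasp_force: 40.0
```

Request:
step_arm:
  steps: [0, 0, 0, 1, 0, 0.2, 0, 0, 0, 0, 0.2, 0, 0, 0, 0, 0.2, 0, 0, 0, 0, 0.2, 0, 0, -30, 0, 0.2, 0, 0, -45, 0, 0.2, 0, 0, -45, 0]

```text
time_s: 21.82
tool_pos: [0.689, -0.0059, 0.3735]
tool_rot: [-180.0, -0.0, 158.1]
force: [0.4, 0.1, -0.3]
grip_width: 0.0171
grasp_force: 0.0
```

```bash
python3 -c "
from h import *
s=env.get_obs();print(s['tool_pos'],s['tool_rot'],s['force'],s['grip_width'])
to(.5595,-.354,.2,39.8)
"
```

```text
[ 0.68902144 -0.00586864  0.37348185] [-1.79989761e+02 -1.32952635e-02  1.58101503e+02] [ 0.40692403  0.07759476 -0.28056838] 0.01706787773018213
shift mm [  -9.7 -371.3    9.5] roll 118.3 rows 5.945052949264244 11.056215240627326
```

Request:
step_arm:
  steps: [0.3, -1.6, -61.9, 0, 0, 0.3, -1.6, -61.9, 0, 0, 0.5, -1.6, -61.9, 0, 0, 0.5, -1.6, -61.9, 0, 0, 0.5, -1.6, -61.9, 0, 0, 0.5, -1.6, -61.9, 0, 0, 0.5, 0, 0, 0, 10.6, 0.5, 0, 0, 0, 10.6, 0.5, 0, 0, 0, 10.6, 0.5, 0, 0, 0, 10.6, 0.5, 0, 0, 0, 10.6, 0.5, 0, 0, 0, 10.6]

```text
time_s: 23.32
tool_pos: [0.5596, -0.354, 0.3724]
tool_rot: [180.0, 0.0, 94.2]
force: [-1.1, -0.5, -0.8]
grip_width: 0.0436
grasp_force: 0.0
```

Request:
step_arm:
  steps: [0.5, 0, 0, 0, 10.6, 0.5, 0, 0, 20, 10.6, 0.5, 0, 0, 20, 10.6, 0.5, 0, 0, 0, 10.6, 0.5, 0, 0, 0, 10.6, 0.5, 0, 0, 0, 1.6, 0.5, 0, 0, 0, 0, 0.5, 0, 0, 0, 0, 0.5, 0, 0, 0, 0]

```text
time_s: 24.45
tool_pos: [0.5595, -0.3541, 0.3326]
tool_rot: [180.0, -0.0, 40.0]
force: [-0.1, -1.2, 0.3]
grip_width: 0.0433
grasp_force: 0.0
```

```bash
python3 -c "
from h import *
import pickle
c=cam('wrist','w6.png');pickle.dump(c,open('w6.pkl','wb'));to(.5595,-.354,.067,39.8)
for p in ((.5598,-.3552),(.460,-.390),(.424,-.241)):print(proj(c,[*p,.069]))
d=cam('wrist');print(env.get_obs()['tool_pos'])
t=cam('top')['image'];
o=np.hstack([cv2.resize(c['image'],(450,337)),cv2.resize(t[140:280,200:345],(350,337),interpolation=cv2.INTER_CUBIC)]);cv2.imwrite('pics/m1.png',o[:,:,::-1])
"
```

```text
shift mm [ 1.000e-01 -1.000e-01  1.016e+02] roll 0.1 rows 1.6249634694351611 0.013319158819642803
[280.65912077 219.46758892]
[238.75944229 325.20649899]
[ 71.755209   254.78305281]
[ 0.55953475 -0.35409222  0.33253445]
```

View pics/m1.png

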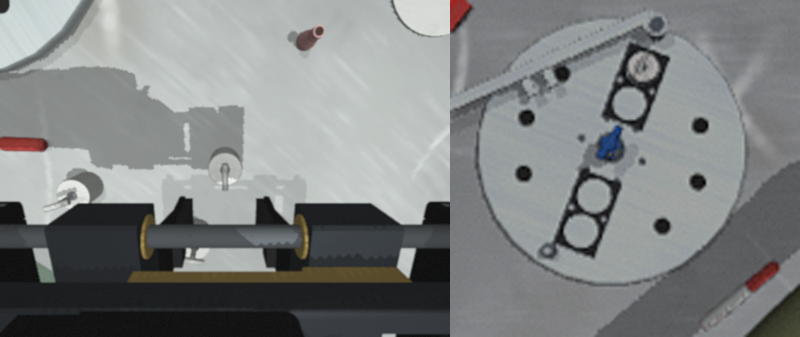

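The mandrel is seated in nest_0 (right tile at (645,66)), and the bar is open. B's bar is at (225,177) in the left tile, as predicted. I'll grasp it with a -2 mm x correction.

Request:
step_arm:
  steps: [0.5, -2, 0, 40, 0, 0.5, 0, 0, 40, 0, 0.5, 0, 0, 23, 0, 0.5, 0, 0, 0, 0, 0, 0, 0, 0, 0, 0, 0, 0, 0, 0, 0, 0, 0, 0, 0, 0, 0, 0, 0, 0, 0, 0, 0, 0, 0, 0, 0, 0, 0, 0]

```text
time_s: 25.85
tool_pos: [0.5582, -0.3555, 0.2297]
tool_rot: [179.9, -0.0, 39.9]
force: [1.3, -0.7, 0.5]
grip_width: 0.0054
grasp_force: 40.0
```

Request:
step_arm:
  steps: [0, 0, 0, -50, 0, 0, 0, 0, -50, 0, 0, 0, 0, -45, 10.4, 0, 0, 0, 0, 10.4, 0, 0, 0, 0, 10.4, 0, 0, 0, 0, 10.4, 0, 0, 0, 0, 10.4, 0, 0, 0, 0, 10, 0, 0, 0, 0, 0]

```text
time_s: 26.98
tool_pos: [0.5579, -0.3549, 0.3732]
tool_rot: [-180.0, 0.1, -22.0]
force: [0.0, -0.3, -3.7]
grip_width: 0.0053
grasp_force: 39.9
```

```bash
python3 -c "
from h import *
s=env.get_obs();print(s['tool_pos'],s['tool_rot'],s['force'],s['grip_width'],s['qpos'][6])
to(.6465,.0114,.207,-22)
"
```

```text
[ 0.55787457 -0.35485311  0.37317487] [-1.79979675e+02  1.37904229e-01 -2.19858924e+01] [ 0.00428123 -0.2604098  -3.65342777] 0.005291114711532231 -58.4802672045739
shift mm [ -54.9 -372.8    2.2] roll 0.0 rows 6.029273368982019 0.0013184688065533046
```

Request:
step_arm:
  steps: [0, -7.85, -53.3, 0, 0, 0, -7.85, -53.3, 0, 0, 0, -7.85, -53.3, 0, 0, 0, -7.85, -53.3, 0, 0, 0, -7.85, -53.3, 0, 0, 0, -7.85, -53.3, 0, 0, 0, -7.85, -53, 0, 0, 0, 0, 0, 50, 0, 0, 0, 0, 47, 0, 0, 0, 0, 0, 0, 0, 0, 0, 0, 0, 0, 0, 0, 0, 0]

```text
time_s: 28.48
tool_pos: [0.6482, 0.0102, 0.28]
tool_rot: [-179.9, -0.2, -22.1]
force: [1.2, -0.8, -4.0]
grip_width: 0.0056
grasp_force: 40.0
```

```bash
cat >> h.py <<'E'
def chk(n,X):
    s=env.get_obs();print(np.round(s['tool_pos'],4),np.round(s['tool_rot'],1),np.round(s['force'],1))
    c=cam('side');im=c['image'];x=proj(c,[*X,.03]).astype(int);a=im[x[1]-45:x[1]+25,x[0]-45:x[0]+45]
    b=cam('wrist')['image'][120:420,80:480]
    o=np.hstack([cv2.resize(a,(400,311),interpolation=cv2.INTER_CUBIC),cv2.resize(b,(400,311))]);cv2.imwrite('pics/'+n,o[:,:,::-1])
E
python3 -c "
from h import *
chk('s2.png',(.6465,.0114))"
```

```text
[0.6482 0.0102 0.28  ] [-179.9   -0.2  -22.1] [ 1.2 -0.8 -4. ]
```

View pics/s2.png

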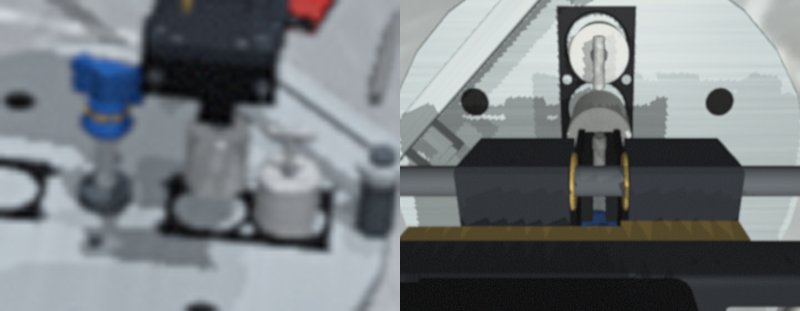

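The side tile shows B's plug (x≈217) about 4–5 mm towards the pivot relative to its hole (x≈209). The wrist tile shows it centred sideways (600 against 598). I'll check the along-row numbers with rays.

```bash
python3 -c "
from h import *
c=cam('wrist');s=env.get_obs();t=np.array(s['tool_pos']);w=np.radians(s['tool_rot'][2]);ex=np.array([np.cos(w),np.sin(w)])
f=lambda u,v,z:(ray(c,80+u-400,120+v*.965,z)[:2]-t[:2])@ex
print(t,'foot edge',f(600,89,t[2]-.2297),'A top centre',f(600,50,.061),'rims',f(600,16,.061),f(600,84,.061),'block end',f(600,7,.03))
"
```

```text
[0.64778513 0.01053067 0.27898854] foot edge 0.020234929923409497 A top centre 0.04773637467827074 rims 0.06785888373518531 0.026452070659956965 block end 0.07285488300370131
```

Request:
step_arm:
  steps: [0, -3, 0, 0, 0, 0, 0, 0, 10, 0, 0, 0, 0, 7, 0, 0, 0, 0, 4, 0, 0, 0, 0, 3, 0, 0, 0, 0, 0, 0]

```text
time_s: 29.38
tool_pos: [0.6447, 0.0117, 0.2537]
tool_rot: [-180.0, -0.0, -22.1]
force: [-1.2, -0.5, -1.4]
grip_width: 0.0056
grasp_force: 40.0
```

Request:
step_arm:
  steps: [0, 0, 0, 0.5, 0, 0.2, 0, 0, 0, 0, 0.2, 0, 0, 0, 0, 0.2, 0, 0, 0, 0, 0.2, 0, 0, -30, 0, 0.2, 0, 0, -45, 0, 0.2, 0, 0, -45, 0]

```text
time_s: 30.25
tool_pos: [0.6444, 0.012, 0.374]
tool_rot: [180.0, 0.0, -22.1]
force: [0.4, 1.4, -0.1]
grip_width: 0.0172
grasp_force: 0.0
```

```bash
python3 -c "
from h import *
to(.461,-.391,.2,-58)
"
```

```text
shift mm [-18.3 442.4  10. ] roll 35.9 rows 7.085777457435402 3.3549803271992205
```

Request:
step_arm:
  steps: [0.3, -2.3, 55.3, 0, 0, 0.3, -2.3, 55.3, 0, 0, 0.5, -2.3, 55.3, 0, 0, 0.5, -2.3, 55.3, 0, 0, 0.5, -2.3, 55.3, 0, 0, 0.5, -2.3, 55.3, 0, 0, 0.5, -2.3, 55.3, 0, 0, 0.5, -2.3, 55.3, 0, 0, 0.5, 0, 0, 0, 10.6, 0.5, 0, 0, 20, 10.6, 0.5, 0, 0, 20, 10.6, 0.5, 0, 0, 0, 4.1]

```text
time_s: 31.75
tool_pos: [0.4607, -0.3906, 0.3312]
tool_rot: [179.9, 0.1, -58.2]
force: [-0.7, 0.4, -0.0]
grip_width: 0.0433
grasp_force: 0.0
```

Request:
step_arm:
  steps: [0.5, 0, 0, 0, 0, 0.5, 0, 0, 0, 0, 0.5, 0, 0, 0, 0]

```text
time_s: 32.12
tool_pos: [0.4612, -0.3912, 0.3332]
tool_rot: [-180.0, -0.0, -57.9]
force: [-0.9, 1.1, -0.2]
grip_width: 0.0437
grasp_force: 0.0
```

```bash
cat >> h.py <<'E'
def plug(x,y,name=None):
    c=cam('wrist',name);s=env.get_obs();t=np.array(s['tool_pos'])[:2];w=np.radians(s['tool_rot'][2]);ex=np.array([np.cos(w),np.sin(w)]);ey=np.array([np.sin(w),-np.cos(w)])
    u,v=proj(c,[x,y,.038]);g=cv2.GaussianBlur(cv2.cvtColor(c['image'],cv2.COLOR_RGB2GRAY),(3,3),0)
    x0,y0=int(u)-55,max(int(v)-55,0);roi=cv2.resize(g[y0:int(v)+55,x0:x0+110],None,fx=3,fy=3,interpolation=cv2.INTER_CUBIC)
    r=3*np.linalg.norm(proj(c,[x+.019,y,.038])-[u,v]);print('pred',u,v,r/3)
    e=cv2.HoughCircles(roi,cv2.HOUGH_GRADIENT,1,20,param1=80,param2=12,minRadius=int(r*.9),maxRadius=int(r*1.12))
    for k in ([] if e is None else e[0][:3]):
        p=ray(c,x0+k[0]/3,y0+k[1]/3,.038)[:2];print('circle',x0+k[0]/3,y0+k[1]/3,k[2]/3,p,'tool mm',1000*(p-t)@ex,1000*(p-t)@ey)
    return c
E
python3 -c "
from h import *
plug(.461,-.391,'w7.png');to(.461,-.391,.067,-58)
"
```

```text
pred 278.0481541645477 209.6953002601743 20.94673460431686
circle 279.16666 211.16667 19.933332 [ 0.45940516 -0.39036431] tool mm -1.5986471026071487 1.073132408804892
circle 279.16666 203.16667 19.0 [ 0.46337511 -0.39671038] tool mm 5.886876986686057 1.0752450585253597
circle 298.83334 259.16666 20.633333 [ 0.41850961 -0.36019688] tool mm -48.86819239026758 19.73084627623745
shift mm [-2.000e-01  1.000e-01  1.022e+02] roll 0.0 rows 1.6351772923350296 0.004234496281450422
```

Request:
step_arm:
  steps: [0.5, -2, 0.5, 40, 0, 0.5, 0, 0, 40, 0, 0.5, 0, 0, 23, 0, 0.5, 0, 0, 0, 0, 0, 0, 0, 0, 0, 0, 0, 0, 0, 0, 0, 0, 0, 0, 0, 0, 0, 0, 0, 0, 0, 0, 0, 0, 0, 0, 0, 0, 0, 0]

```text
time_s: 33.42
tool_pos: [0.4598, -0.3896, 0.2301]
tool_rot: [-180.0, 0.0, -58.0]
force: [-0.2, 1.1, 2.5]
grip_width: 0.0056
grasp_force: 40.0
```

Request:
step_arm:
  steps: [0, 0, 0, -50, 0, 0, 0, 0, -50, 0, 0, 0, 0, -45, -9, 0, 0, 0, 0, -9, 0, 0, 0, 0, -9, 0, 0, 0, 0, -9, 0, 0, 0, 0, 0]

```text
time_s: 34.3
tool_pos: [0.4592, -0.3895, 0.3741]
tool_rot: [-179.9, 0.1, -22.1]
force: [0.6, 0.2, -3.6]
grip_width: 0.0053
grasp_force: 40.0
```

```bash
python3 -c "
from h import *
s=env.get_obs();print(s['tool_pos'],s['tool_rot'],s['force'],s['grip_width'],s['qpos'][6])
to(.4835,.077,.207,-22)
"
```

```text
[ 0.45919757 -0.38949573  0.37414021] [-1.79949130e+02  6.62703546e-02 -2.20975937e+01] [ 0.55122604  0.16780574 -3.55285688] 0.00525665333516778 -58.53072526369598
shift mm [-153.  -441.4    3.1] roll -0.1 rows 7.474222096256356 0.009120909302651815
```

Request:
step_arm:
  steps: [0, -19.1, -55.2, 0, 0, 0, -19.1, -55.2, 0, 0, 0, -19.1, -55.2, 0, 0, 0, -19.1, -55.2, 0, 0, 0, -19.1, -55.2, 0, 0, 0, -19.1, -55.2, 0, 0, 0, -19.1, -55.2, 0, 0, 0, -19.1, -55, 0, 0, 0, 0, 0, 50, 0, 0, 0, 0, 47, 0, 0, 0, 0, 0, 0]

```text
time_s: 35.67
tool_pos: [0.481, 0.0761, 0.2745]
tool_rot: [179.6, 0.3, -22.2]
force: [-0.3, -0.2, -2.9]
grip_width: 0.0055
grasp_force: 40.0
```

Request:
step_arm:
  steps: [0, 0, 0, 0, 0, 0, 0, 0, 0, 0, 0, 0, 0, 0, 0]

```text
time_s: 36.05
tool_pos: [0.4839, 0.0768, 0.2794]
tool_rot: [-179.9, -0.1, -22.0]
force: [0.5, 0.3, -3.4]
grip_width: 0.0051
grasp_force: 40.0
```

```bash
cat >> h.py <<'E'
def hole(x,y):
    "hole circle (rim, z=.030) near x,y in wrist view, and same from side view ray of plug foot edge"
    c=cam('wrist','hole.png');s=env.get_obs();t=np.array(s['tool_pos']);w=np.radians(s['tool_rot'][2]);ex=np.array([np.cos(w),np.sin(w)]);ey=np.array([np.sin(w),-np.cos(w)])
    u,v=proj(c,[x,y,.03]);r=np.linalg.norm(proj(c,[x+.022,y,.03])-[u,v]);print('tool',t,'pred',u,v,r)
    g=cv2.GaussianBlur(cv2.cvtColor(c['image'],cv2.COLOR_RGB2GRAY),(3,3),0);x0,y0=int(u)-60,max(int(v)-60,0)
    roi=cv2.resize(g[y0:int(v)+60,x0:x0+120],None,fx=3,fy=3,interpolation=cv2.INTER_CUBIC)
    e=cv2.HoughCircles(roi,cv2.HOUGH_GRADIENT,1,15,param1=80,param2=12,minRadius=int(r*2.75),maxRadius=int(r*3.25))
    for k in ([] if e is None else e[0][:3]):
        p=ray(c,x0+k[0]/3,y0+k[1]/3,.03)[:2];print('circle',x0+k[0]/3,y0+k[1]/3,k[2]/3,p,'tool mm',1000*(p-t[:2])@ex,1000*(p-t[:2])@ey)
    # vertical scan in column u for plug foot edge
    col=g[:,int(u)-2:int(u)+3].mean(1);
    print([(k,round((ray(c,u,k,t[2]-.2298)[:2]-t[:2])@ex*1000,1),int(col[k])) for k in range(int(v),260,3)])
E
python3 -c "
from h import *
hole(.528,.059)
"
```

```text
tool [0.4836945  0.07682549 0.27910152] pred 278.8893442962437 162.27112419615898 31.227497380261433
circle 277.16666 160.5 29.9 [0.52965074 0.05967865] tool mm 49.032879994599995 -1.3292483051905444
circle 282.16666 160.5 33.466667 [0.52829083 0.05631891] tool mm 49.03145919277804 2.29528932571658
circle 285.5 153.5 30.9 [0.53203225 0.05222688] tool mm 54.033931204085135 4.686563365192699
[(162, np.float64(50.1), 219), (165, np.float64(48.1), 219), (168, np.float64(46.1), 221), (171, np.float64(44.1), 220), (174, np.float64(42.1), 219), (177, np.float64(40.1), 220), (180, np.float64(38.1), 218), (183, np.float64(36.0), 218), (186, np.float64(33.9), 220), (189, np.float64(31.9), 187), (192, np.float64(29.8), 41), (195, np.float64(27.7), 75), (198, np.float64(25.6), 194), (201, np.float64(23.5), 199), (204, np.float64(21.4), 193), (207, np.float64(19.2), 130), (210, np.float64(17.1), 98), (213, np.float64(14.9), 99), (216, np.float64(12.7), 98), (219, np.float64(10.6), 92), (222, np.float64(8.4), 88), (225, np.float64(6.2), 121), (228, np.float64(3.9), 134), (231, np.float64(1.7), 134), (234, np.float64(-0.5), 132), (237, np.float64(-2.8), 131), (240, np.float64(-5.1), 133), (243, np.float64(-7.3), 133), (246, np.float64(-9.6), 120), (249, np.float64(-11.9), 68), (252, np.float64(-14.3), 76), (255, np.float64(-16.6), 95), (258, np.float64(-18.9), 105)]
```

Request:
step_arm:
  steps: [0, 0.5, 0, 5, 0, 0, 0, 0, 8, 0, 0, 0, 0, 6, 0, 0, 0, 0, 4, 0, 0, 0, 0, 2, 0, 0, 0, 0, 0, 0]

```text
time_s: 36.85
tool_pos: [0.4841, 0.0763, 0.2541]
tool_rot: [-180.0, 0.0, -22.0]
force: [-3.9, -0.9, 8.8]
grip_width: 0.0052
grasp_force: 40.0
```

Request:
step_arm:
  steps: [0.2, 0, 0, 0, 0, 0.2, 0, 0, 0, 0, 0.2, 0, 0, 0, 0, 0.2, 0, 0, -30, 0, 0.2, 0, 0, -45, 0, 0.5, 0, 0, -45, 0]

```text
time_s: 37.6
tool_pos: [0.4835, 0.0766, 0.3741]
tool_rot: [180.0, 0.0, -22.0]
force: [1.0, 1.5, 0.8]
grip_width: 0.022
grasp_force: 0.0
```

```bash
python3 -c "
from h import *
to(.424,-.241,.17,-35)
"
```

```text
shift mm [ 63.8 316.8  40.1] roll 13.0 rows 5.209379273116558 1.214883693956776
```

Request:
step_arm:
  steps: [0.5, 10.6, 52.8, 0, 0, 0.5, 10.6, 52.8, 0, 0, 0.5, 10.6, 52.8, 0, 0, 0.5, 10.6, 52.8, 0, 0, 0.5, 10.6, 52.8, 0, 0, 0.5, 10.8, 52.8, 0, 0, 0.5, 0, 0, 20, 6.5, 0.5, 0, 0, 20, 6.5, 0.5, 0, 0, 0, 0, 0.5, 0, 0, 0, 0, 0.5, 0, 0, 0, 0]

```text
time_s: 38.98
tool_pos: [0.4246, -0.241, 0.3338]
tool_rot: [-179.9, -0.1, -34.9]
force: [0.4, 0.6, -0.6]
grip_width: 0.0437
grasp_force: 0.0
```

```bash
cat >> h.py <<'E'
def tbar(c,x,y):
    u,v=proj(c,[x,y,.068]);g=cv2.cvtColor(c['image'],cv2.COLOR_RGB2GRAY);x0,y0=int(u)-35,int(v)-40
    roi=cv2.resize(g[y0:y0+75,x0:x0+70],None,fx=4,fy=4,interpolation=cv2.INTER_CUBIC)
    L=cv2.createLineSegmentDetector().detect(roi)[0]
    for l in L[:,0]:
        n=np.hypot(l[2]-l[0],l[3]-l[1])/4
        if n>12:
            a=ray(c,x0+l[0]/4,y0+l[1]/4,.068)[:2];b=ray(c,x0+l[2]/4,y0+l[3]/4,.068)[:2];d=a-b
            print('line',np.round([x0+l[0]/4,y0+l[1]/4,x0+l[2]/4,y0+l[3]/4],1),np.round(1000*np.linalg.norm(d)),round(np.degrees(np.arctan2(d[1],d[0]))%180,1))
E
python3 -c "
from h import *
c=plug(.424,-.241,'w8.png');s=env.get_obs();print(s['tool_pos'],s['tool_rot'])
tbar(c,.424,-.241)
"
```

```text
pred 278.8054406615694 209.7713052546641 20.730317699122143
circle 280.16666 212.5 20.0 [ 0.42117925 -0.24054235] tool mm -3.0582766048219128 1.5783827114207585
circle 280.16666 205.16667 18.933332 [ 0.42683358 -0.24448323] tool mm 3.833887650860923 1.573871712309412
[ 0.42459047 -0.24099838  0.33367158] [-1.79928052e+02 -6.78396254e-02 -3.49127438e+01]
line [270.9 205.4 283.1 206. ] 10.0 52.4
line [291.1 194.8 274.7 192.8] 13.0 48.1
line [259.7 208.8 261.5 223. ] 12.0 151.2
line [260.4 201.1 267.7 189.8] 11.0 112.4
line [267.6 189.7 279.4 185.1] 10.0 77.0
```

```bash
python3 -c "
from h import *
c=cam('wrist');u,v=proj(c,[.4215,-.2405,.068]);print(u,v)
g=cv2.cvtColor(c['image'],cv2.COLOR_RGB2GRAY);x0,y0=int(u)-24,int(v)-28
r=cv2.createCLAHE(6,(3,3)).apply(cv2.resize(g[y0:y0+60,x0:x0+48],None,fx=4,fy=4,interpolation=cv2.INTER_CUBIC))
for l in cv2.createLineSegmentDetector().detect(r)[0][:,0]:
    n=np.hypot(l[2]-l[0],l[3]-l[1])/4
    if n>6:print(np.round([x0+l[0]/4,y0+l[1]/4,x0+l[2]/4,y0+l[3]/4],1),round(n),round(np.degrees(np.arctan2(l[3]-l[1],l[2]-l[0]))))
print(g[int(v)-24:int(v)+26:2,int(u)-20:int(u)+22:2])
"
```

```text
280.0119423783512 221.97751229793457
[259.9 215.1 263.7 226.9] 12 72
[299.3 205.3 292.3 196. ] 12 -127
[278.  194.  270.4 195.5] 8 169
[277.2 208.8 277.7 220.1] 11 87
[274.9 206.1 283.7 205.1] 9 -6
[271.1 194.7 265.8 199.3] 7 139
[266.2 198.6 261.  205.5] 9 127
[293.  195.8 280.2 193.8] 13 -171
[260.5 207.6 259.8 215.4] 8 95
[286.7 212.8 284.7 218.5] 6 110
[276.4 230.7 275.7 219.1] 12 -94
[283.2 206.  287.2 213.9] 9 63
[285.1 221.6 285.2 230.7] 9 89
[259.2 201.6 265.7 192.8] 11 -53
[300.1 211.7 298.4 204.7] 7 -104
[291.9 218.6 299.6 219.7] 8 8
[281.7 238.6 283.4 230.9] 8 -77
[286.5 231.5 292.4 227.5] 7 -34
[279.7 230.5 278.4 237.5] 7 101
[266.4 226.8 272.  230.4] 7 33
[282.9 211.6 282.8 219.4] 8 91
[292.2 228.9 297.5 222.8] 8 -49
[297.  194.9 299.9 200.9] 7 65
[286.9 238.7 280.9 240.8] 6 160
[257.3 213.5 257.1 205.6] 8 -92
[[173 151  92 116 176 210 216 213 212 213 211 210 211 213 214 204 186 133
  112 158 173]
 [144 105 112 188 214 214 215 214 209 211 207 210 210 211 212 206 210 197
  131 143 172]
 [113 104 175 211 214 212 212 211 206 206 205 208 208 209 209 209 214 215
  188 143 169
[... 1260 characters left out ...]
4 116 114 115 118 125 118 110 125 125 113 127 117 126 149 144
  136 116 114]
 [151 117 113 114 115 115 115 114 108 110 128 126 104 112 115 146 172 160
  125 116 115]
 [114 111 115 115 114 116 116 114 112 116 129 120 106 114 113 123 141 123
  115 116 117]
 [116 115 114 120 115 117 113 116 117 114 127 116 109 114 115 119 116 114
  120 118 116]
 [131 130 127 132 131 127 128 126 130 120 125 122 122 123 127 133 130 130
  134 131 127]
 [136 135 135 134 134 133 132 133 132 133 131 132 135 133 134 135 134 135
  135 136 135]
 [172 143 138 135 134 133 132 133 132 133 135 134 133 133 133 134 146 136
  135 136 135]
 [201 153 143 139 137 135 133 133 132 132 133 132 134 132 134 166 181 140
  135 135 137]]
```

```bash
python3 -c "
from h import *
c=cam('wrist');p=ray(c,280.3,223,.069);print(p);to(p[0],p[1],.0665,-35)
"
```

```text
[ 0.42082731 -0.24034401  0.069     ]
shift mm [ -3.3   1.6 102.9] roll 0.1 rows 1.647909813278595 0.0056702074597939625
```

The crossbar lies straight along tool x with its centre at (-3.3, +1.6) mm. I'll grasp D with dx -3.5 and dy 1.3.

Request:
step_arm:
  steps: [0.5, -3.5, 1.3, 40, 0, 0.5, 0, 0, 40, 0, 0.5, 0, 0, 23, 0, 0.5, 0, 0, 0, 0, 0, 0, 0, 0, 0, 0, 0, 0, 0, 0, 0, 0, 0, 0, 0, 0, 0, 0, 0, 0, 0, 0, 0, 0, 0, 0, 0, 0, 0, 0]

```text
time_s: 40.38
tool_pos: [0.421, -0.24, 0.2302]
tool_rot: [-180.0, -0.0, -35.0]
force: [0.5, 0.6, 1.4]
grip_width: 0.0053
grasp_force: 40.0
```

Request:
step_arm:
  steps: [0, 0, 0, -50, 0, 0, 0, 0, -50, 0, 0, 0, 0, -45, -6.5, 0, 0, 0, 0, -6.5, 0, 0, 0, 0, 0, 0, 0, 0, 0, 0]

```text
time_s: 41.12
tool_pos: [0.42, -0.2398, 0.3739]
tool_rot: [180.0, 0.1, -22.1]
force: [0.1, 1.2, -4.8]
grip_width: 0.0051
grasp_force: 40.0
```

```bash
python3 -c "
from h import *
s=env.get_obs();print(s['tool_pos'],s['tool_rot'],s['force'],s['grip_width'],s['qpos'][6])
to(.5283,.0588,.207,-22)
"
```

```text
[ 0.42001817 -0.23984387  0.37385883] [ 1.79960354e+02  1.31879210e-01 -2.21090727e+01] [ 0.13749163  1.18565667 -4.82765258] 0.005110288014012361 -90.87206439997748
shift mm [ -12.1 -317.4    2.9] roll -0.1 rows 5.082897717301269 0.010193706247005097
```

Request:
step_arm:
  steps: [0, -2, -52.9, 0, 0, 0, -2, -52.9, 0, 0, 0, -2, -52.9, 0, 0, 0, -2, -52.9, 0, 0, 0, -2, -52.9, 0, 0, 0, -2, -52.9, 0, 0, 0, 0, 0, 50, 0, 0, 0, 0, 47, 0, 0, 0, 0, 0, 0, 0, 0, 0, 0, 0, 0, 0, 0, 0, 0, 0, 0, 0, 0, 0]

```text
time_s: 42.62
tool_pos: [0.529, 0.0587, 0.2795]
tool_rot: [-179.9, -0.1, -22.0]
force: [-0.7, 0.5, -3.2]
grip_width: 0.0054
grasp_force: 40.0
```

```bash
python3 -c "
from h import *
hole(.5283,.0585);to(.5283,.0585,.1,-22)
"
```

```text
tool [0.52879793 0.05876574 0.27918488] pred 279.46980986332443 225.42857439405847 28.13355002910842
circle 277.83334 225.83333 28.633333 [0.52846782 0.05978764] tool mm -0.6888475726211394 -0.82386904961983
circle 278.83334 234.16666 27.466667 [0.52190262 0.06161708] tool mm -7.461351832738974 -0.06109233943226483
circle 278.5 220.5 29.4 [0.53224422 0.05770513] tool mm 3.5926639756361127 -0.3074289982944718
[(225, np.float64(6.2), 134), (228, np.float64(4.0), 139), (231, np.float64(1.8), 139), (234, np.float64(-0.5), 136), (237, np.float64(-2.7), 134), (240, np.float64(-5.0), 135), (243, np.float64(-7.3), 135), (246, np.float64(-9.6), 106), (249, np.float64(-11.9), 80), (252, np.float64(-14.2), 82), (255, np.float64(-16.5), 106), (258, np.float64(-18.9), 104)]
shift mm [-0.4  0.4 15.2] roll 0.0 rows 0.24312582079777956 0.00028873873213106576
```

Request:
step_arm:
  steps: [0, -0.4, 0, 5, 0, 0, 0, 0, 8, 0, 0, 0, 0, 6, 0, 0, 0, 0, 4, 0, 0, 0, 0, 2, 0, 0, 0, 0, 0, 0]

```text
time_s: 43.42
tool_pos: [0.5282, 0.0586, 0.2542]
tool_rot: [-180.0, 0.0, -22.0]
force: [-4.4, 0.3, 6.8]
grip_width: 0.0051
grasp_force: 40.0
```

Request:
step_arm:
  steps: [0.2, 0, 0, 0, 0, 0.2, 0, 0, 0, 0, 0.2, 0, 0, 0, 0, 0.2, 0, 0, -30, 0, 0.2, 0, 0, -45, 0, 0.5, 0, 0, -45, 0, 0.5, 0, 0, 0, 0]

```text
time_s: 44.3
tool_pos: [0.5294, 0.0587, 0.3765]
tool_rot: [-179.7, -0.3, -22.0]
force: [-0.3, 0.0, 0.1]
grip_width: 0.0303
grasp_force: 0.0
```

```bash
python3 -c "
from h import *
to(.6258,.2895,.2,130)
"
```

```text
shift mm [   3.  -250.1   12.5] roll -152.0 rows 4.0072050936321215 14.204281200268339
```

Request:
step_arm:
  steps: [0.6, 0, 0, 0, -10.4, 0.6, 0, 0, 0, -10.4, 0.6, 0, 0, 0, -10.4, 0.6, 0, 0, 0, -10.4, 0.6, 0, 0, 0, -10.4, 0.6, 0, 0, 0, -10.4, 0.6, 0, 0, 0, -10.4, 0.6, 0, 0, 0, -10.4, 0.6, 0, 0, 0, -10.4, 0.6, 0, 0, 0, -10.4, 0.6, 0, 0, 0, -10.4, 0.6, 0, 0, 0, -10.4]

```text
time_s: 45.8
tool_pos: [0.5277, 0.0589, 0.3717]
tool_rot: [-179.9, 0.0, 103.2]
force: [-0.1, 0.0, 1.0]
grip_width: 0.0522
grasp_force: 0.0
```

Request:
step_arm:
  steps: [0.6, 0, 0, 0, -10.4, 0.6, 0, 0, 0, -10.4, 0.6, 0, 0, 0, -6.4, 0.6, 0, 0, 0, 0]

```text
time_s: 46.3
tool_pos: [0.5277, 0.0589, 0.3718]
tool_rot: [-179.9, -0.0, 129.9]
force: [-0.1, 0.0, 0.3]
grip_width: 0.0525
grasp_force: 0.0
```

```bash
python3 -c "
from h import *
to(.6258,.2895,.2,130)
"
```

```text
shift mm [113.8 223.3   7.8] roll -0.1 rows 4.011632111671701 0.006278869387872802
```

Request:
step_arm:
  steps: [0.6, 22.8, 44.7, 0, 0, 0.6, 22.8, 44.7, 0, 0, 0.6, 22.8, 44.7, 0, 0, 0.6, 22.8, 44.7, 0, 0, 0.6, 22.6, 44.5, 0, 0, 0.6, 0, 0, 20, 0, 0.6, 0, 0, 0, 0, 0.6, 0, 0, 0, 0]

```text
time_s: 47.3
tool_pos: [0.626, 0.2879, 0.3531]
tool_rot: [-180.0, 0.0, 129.8]
force: [-0.3, -0.9, 0.4]
grip_width: 0.0522
grasp_force: 0.0
```

```bash
python3 -c "
from h import *
c=cam('wrist');m=masked(c,'red',(200,150,360,300));q=np.argwhere(m);p=q.mean(0)[::-1];print(len(q),p,q.min(0),q.max(0))
t=np.array(env.get_obs()['tool_pos']);print(t,proj(c,[t[0],t[1],.119]),ray(c,*p,.115));to(.6258,.2895,.108,130)
c=cam('top');g=cv2.cvtColor(c['image'],cv2.COLOR_RGB2GRAY)[150:250,240:310];r=cv2.resize(g,None,fx=5,fy=5,interpolation=cv2.INTER_CUBIC)
e=cv2.HoughCircles(r,cv2.HOUGH_GRADIENT,1,40,param1=80,param2=12,minRadius=27,maxRadius=37)
for k in e[0][:8]:
  p=ray(c,240+k[0]/5-.4,150+k[1]/5-.4,.04)[:2];d=p-C;a=np.radians(-22);print(k,p,1000*(d[0]*np.cos(a)+d[1]*np.sin(a)),1000*(-d[0]*np.sin(a)+d[1]*np.cos(a)))
"
```

```text
500 [279.26  221.474] [207 269] [235 289]
[0.62610609 0.28794668 0.35373521] [280.55225133 232.21883482] [0.62100028 0.29262602 0.115     ]
shift mm [ 1.4  0.8 81.7] roll -0.2 rows 1.3080086009817307 0.01412666918937114
[171.5 160.5  32. ] [0.6499895  0.01070441] 65.64976487037478 0.320590699011733
[ 99.5 353.5  33. ] [0.53173614 0.05746235] -61.508672177909915 -0.6246868495316631
[ 69.5 429.5  33.1] [0.48558042 0.07673055] -111.52150150419807 -0.04976740165566623
[199.5  87.5  30.9] [ 0.69507811 -0.0076027 ] 114.31315846814915 0.2370235695155279
[131.5 257.5  30.8] [0.59043354 0.03662185] 0.7216018221096607 2.040762284012336
```

All four mandrels sit at their nests, and the knob is between the fingers.

Request:
step_arm:
  steps: [0.6, 1, 0.5, 40, 0, 0.6, 0, 0, 41, 0, 0.6, 0, 0, 0, 0, 0, 0, 0, 0, 0, 0, 0, 0, 0, 0, 0, 0, 0, 0, 0, 0, 0, 0, 0, 0, 0, 0, 0, 0, 0, 0, 0, 0, 0, 0]
  grip_force: 25

```text
time_s: 48.52
tool_pos: [0.6258, 0.2908, 0.2726]
tool_rot: [179.9, 0.0, 130.0]
force: [-1.0, -0.7, 2.5]
grip_width: 0.0171
grasp_force: 25.0
```

```bash
python3 -c "
from h import *
s=env.get_obs();p=np.array(s['tool_pos'])[:2];print(p,s['grip_width'],s['force'])
k=np.array([.4357,.1132]);P=W(164,0);w=np.radians(s['tool_rot'][2]);v=k-P;u=p-P
al=np.arctan2(v[1],v[0])-np.arctan2(u[1],u[0]);print('angle',al,np.linalg.norm(u),np.linalg.norm(v))
A=np.linspace(0,al,13);pts=[P+np.array([np.cos(a)*u[0]-np.sin(a)*u[1],np.sin(a)*u[0]+np.cos(a)*u[1]]) for a in A]
for a,d in zip(A[1:],np.diff(pts,axis=0)):print(round(al-a,3),np.round(1000*np.array([np.cos(w)*d[0]+np.sin(w)*d[1],np.sin(w)*d[0]-np.cos(w)*d[1]]),1))
"
```

```text
[0.62579399 0.29075559] 0.017077460744937763 [-1.04102325 -0.70358696  2.48634424]
angle 0.793347663529504 0.33748482153030923 0.33577026182696673
0.727 [  6.9 -21.2]
0.661 [  5.5 -21.6]
0.595 [  4.1 -21.9]
0.529 [  2.6 -22.2]
0.463 [  1.2 -22.3]
0.397 [ -0.3 -22.3]
0.331 [ -1.8 -22.2]
0.264 [ -3.2 -22.1]
0.198 [ -4.7 -21.8]
0.132 [ -6.1 -21.4]
0.066 [ -7.5 -21. ]
0.0 [ -8.9 -20.5]
```

Request:
step_arm:
  steps: [0, 6.9, -21.2, 0, 0, 0, 5.5, -21.6, 0, 0, 0, 4.1, -21.9, 0, 0, 0, 2.6, -22.2, 0, 0, 0, 1.2, -22.3, 0, 0, 0, -0.3, -22.3, 0, 0, 0, -1.8, -22.2, 0, 0, 0, -3.2, -22.1, 0, 0, 0, -4.7, -21.8, 0, 0, 0, -6.1, -21.4, 0, 0, 0, -7.5, -21, 0, 0, 0, 0, 0, 0, 0]

```text
time_s: 50.02
tool_pos: [0.4434, 0.133, 0.2726]
tool_rot: [180.0, -0.1, 130.0]
force: [-2.4, 0.2, 4.5]
grip_width: 0.0175
grasp_force: 25.0
```

Request:
step_arm:
  steps: [0, -4.5, -10.3, 0, 0, 0, -2.2, -5.1, 0, 0, 0, -2.2, -5.1, 0, 0, 0, -0.8, -1.8, 0, 0, 0, 0, 0, 0, 0, 0, 0, 0, 0, 0]
  grip_force: 40

```text
time_s: 50.78
tool_pos: [0.4338, 0.1144, 0.2727]
tool_rot: [179.6, -0.0, 130.2]
force: [3.4, 9.5, -0.9]
grip_width: 0.0168
grasp_force: 40.0
```

Request:
step_arm:
  steps: [0, -1.2, -2.8, 0, 0, 0, 0, 0, 0, 0, 0, 0, 0, 0, 0]

```text
time_s: 51.15
tool_pos: [0.4331, 0.1136, 0.2728]
tool_rot: [179.3, -0.0, 130.2]
force: [8.6, 14.7, -8.9]
grip_width: 0.0171
grasp_force: 40.1
```

```bash
python3 -c "
from h import *
s=env.get_obs();print(s['tool_pos'],s['force'],s['grip_width'])
"
```

```text
[0.43313186 0.11364618 0.27283182] [ 8.5902766  14.74252415 -8.85681994] 0.01708403295935135
```

Request:
step_arm:
  steps: [0.5, 0, 0, 0, 0, 0.5, 0, 0, 0, 0, 0.5, 0, 0, 0, 0, 0.5, 0, 0, 0, 0, 0.5, 0, 0, -40, 0, 0.5, 0, 0, -40, 0, 0.5, 0, 0, 0, 0, 0.5, 0, 0, 0, 0]

```text
time_s: 52.15
tool_pos: [0.4313, 0.109, 0.3512]
tool_rot: [-179.9, -0.0, 130.0]
force: [0.2, -0.5, -0.3]
grip_width: 0.0433
grasp_force: 0.0
```

```bash
python3 -c "
from h import *
c=cam('wrist');m=masked(c,'red',(200,100,360,300));q=np.argwhere(m);p=q.mean(0)[::-1];t=env.get_obs();print(len(q),p,ray(c,*p,.115),t['tool_pos'],t['grip_width'],t['force']);print('expect shut',W(-172,15))
to(.589,.0358,.19,-35)
"
```

```text
516 [287.90116279 224.64341085] [0.43204758 0.11642208 0.115     ] [0.43114107 0.10902241 0.35073034] 0.04382279435356009 [-1.23863655  0.74532903  0.32304658]
expect shut [0.43514348 0.11334009]
shift mm [-157.5   73.9   -3.3] roll 165.0 rows 2.784719588288204 15.419331702648629
```

Request:
step_arm:
  steps: [0.6, -52.5, 24.6, 0, 0, 0.6, -52.5, 24.6, 0, 0, 0.6, -52.5, 24.7, 0, 0, 0.6, 0, 0, 0, 10.3, 0.6, 0, 0, 0, 10.3, 0.6, 0, 0, 0, 10.3, 0.6, 0, 0, 0, 10.3, 0.6, 0, 0, 0, 10.3, 0.6, 0, 0, 0, 10.3, 0.6, 0, 0, 0, 10.3, 0.6, 0, 0, 0, 10.3]

```text
time_s: 53.58
tool_pos: [0.589, 0.0361, 0.3503]
tool_rot: [-179.9, 0.2, 47.2]
force: [-0.2, -0.5, -0.2]
grip_width: 0.0524
grasp_force: 0.0
```

Request:
step_arm:
  steps: [0.6, 0, 0, 0, 10.3, 0.6, 0, 0, 0, 10.3, 0.6, 0, 0, 0, 10.3, 0.6, 0, 0, 0, 10.3, 0.6, 0, 0, 0, 10.3, 0.6, 0, 0, 0, 10.3, 0.6, 0, 0, 0, 10.3, 0.6, 0, 0, 0, 10.3, 0.6, 0, 0, 0, 0]

```text
time_s: 54.7
tool_pos: [0.5891, 0.0362, 0.3507]
tool_rot: [179.9, 0.1, -34.7]
force: [-1.0, -0.1, -0.6]
grip_width: 0.0522
grasp_force: 0.0
```

```bash
python3 -c "
from h import *
to(.589,.0358,.1266,-35);print(env.get_obs()['qpos'][6])
c=cam('top');m=masked(c,'red',(225,235,255,265));q=np.argwhere(m);print(len(q),q.mean(0)[::-1] if len(q) else '')
"
```

```text
shift mm [ 0.1  0.3 60.1] roll 0.3 rows 0.961530907669828 0.026721886498237743
-110.47830953597942
0
```

Descend, grip the wing, and turn counter-clockwise 189° while sinking 4.7 mm.

Request:
step_arm:
  steps: [0.6, 0, 0, 30, 0.3, 0.6, 0, 0, 30, 0, 0.6, 0, 0, 0, 0, 0, 0, 0, 0, 0, 0, 0, 0, 0, 0, 0, 0, 0, 0, 0, 0, 0, 0, 0, 0, 0, 0, 0, 0, 0, 0, 0, 0, 0, 0, 0, 0, 0, 0, 0]
  grip_force: 25

```text
time_s: 56.0
tool_pos: [0.5895, 0.0362, 0.2921]
tool_rot: [-180.0, -0.0, -35.1]
force: [-0.5, 0.8, 1.5]
grip_width: 0.0098
grasp_force: 25.0
```

Request:
step_arm:
  steps: [0, 0, 0, 0.26, -10.5, 0, 0, 0, 0.26, -10.5, 0, 0, 0, 0.26, -10.5, 0, 0, 0, 0.26, -10.5, 0, 0, 0, 0.26, -10.5, 0, 0, 0, 0.26, -10.5, 0, 0, 0, 0.26, -10.5, 0, 0, 0, 0.26, -10.5, 0, 0, 0, 0.26, -10.5]

```text
time_s: 57.12
tool_pos: [0.5895, 0.0363, 0.2897]
tool_rot: [-180.0, -0.0, 59.7]
force: [-0.5, 0.3, 1.1]
grip_width: 0.0097
grasp_force: 25.0
```

Request:
step_arm:
  steps: [0, 0, 0, 0.26, -10.5, 0, 0, 0, 0.26, -10.5, 0, 0, 0, 0.26, -10.5, 0, 0, 0, 0.26, -10.5, 0, 0, 0, 0.26, -10.5, 0, 0, 0, 0.26, -10.5, 0, 0, 0, 0.26, -10.5, 0, 0, 0, 0.26, -10.5, 0, 0, 0, 0.26, -9, 0, 0, 0, 0, 0]

```text
time_s: 58.38
tool_pos: [0.5894, 0.0363, 0.2873]
tool_rot: [180.0, -0.0, 152.3]
force: [0.3, 1.9, 1.2]
grip_width: 0.0097
grasp_force: 25.0
```

```bash
python3 -c "
from h import *
s=env.get_obs();print(s['tool_pos'],s['tool_rot'],s['force'],s['wrist_torque'],s['grip_width'])
"
```

```text
[0.5894203  0.03629142 0.28729516] [ 1.79984562e+02 -3.13631135e-02  1.52319424e+02] [0.34281997 1.90691423 1.24790681] [0.13011259 0.27544892 0.20074035] 0.009712464988860723
```

Request:
step_arm:
  steps: [0, 0, 0, 0, -3, 0, 0, 0, 0, -3, 0, 0, 0, 0, -3, 0, 0, 0, 0, 0, 0, 0, 0, 0, 0]

```text
time_s: 59.0
tool_pos: [0.5894, 0.0363, 0.2872]
tool_rot: [180.0, -0.0, 161.3]
force: [-1.1, 1.4, 0.6]
grip_width: 0.0097
grasp_force: 25.5
```

```bash
python3 -c "
from h import *
s=env.get_obs();print(s['tool_pos'],s['tool_rot'],s['force'],s['wrist_torque'],s['grip_width'])
"
```

```text
[0.58943515 0.03628419 0.28719982] [ 1.79988983e+02 -2.10314909e-02  1.61253798e+02] [-1.14149378  1.44201328  0.58028928] [ 0.26276472  0.21811787 -0.41731711] 0.009650434921725697
```

Request:
step_arm:
  steps: [0.5, 0, 0, 0, 0, 0.5, 0, 0, 0, 0, 0.5, 0, 0, 0, 0, 0.5, 0, 0, 0, 0, 0.5, 0, 0, -45, 0, 0.5, 0, 0, -45, 0, 0.5, 0, -50, 0, 0, 0.5, 0, -50, 0, 0, 0.5, 0, -50, 0, 0, 0.5, 0, -50, 0, 0, 0.5, 0, 0, 0, 0, 0.5, 0, 0, 0, 0]

```text
time_s: 60.5
tool_pos: [0.5259, -0.1529, 0.3773]
tool_rot: [179.9, 0.0, 161.4]
force: [-0.0, 0.3, 0.0]
grip_width: 0.0437
grasp_force: 0.0
```

```bash
python3 -c "
from h import *
s=env.get_obs();print(s['tool_pos'])
c=cam('top');im=c['image']
for n,b in (('blue',(250,185,282,218)),('red',(228,235,255,262))):
  q=np.argwhere(masked(c,n,b));p=q.mean(0)[::-1];r=cv2.minAreaRect(q[:,::-1].astype(np.float32));print(n,len(q),p,ray(c,*p,.11),r)
old=cv2.imread('pics/top0.png')[:,:,::-1]
import types
o=dict(c);o['image']=np.ascontiguousarray(old)
for n,b in (('blue',(250,185,282,218)),('red',(228,235,255,262))):
  q=np.argwhere(masked(o,n,b));p=q.mean(0)[::-1];print('start',n,len(q),p,cv2.minAreaRect(q[:,::-1].astype(np.float32)))
r=cv2.resize(cv2.cvtColor(im,cv2.COLOR_RGB2GRAY)[150:250,240:310],None,fx=5,fy=5,interpolation=cv2.INTER_CUBIC)
d=np.abs(im.astype(int)-old).sum(2);print('diff along knob region',d[235:262,228:255].max(),'bar mid',d[160:245,240:285].mean())
"
```

```text
[ 0.52587217 -0.15292326  0.37730962]
blue 73 [265.8630137  199.16438356] [0.58966561 0.03429513 0.11      ] ((266.0, 199.0), (14.0, 8.0), 90.0)
red 23 [240.04347826 252.08695652] [0.43644621 0.1127194  0.11      ] ((240.5, 252.0), (5.0, 4.0), 0.0)
start blue 74 [265.75675676 199.2027027 ] ((265.54510498046875, 198.9958953857422), (13.489826202392578, 8.14821720123291), 84.80557250976562)
start red 24 [240.125      252.16666667] ((240.5, 252.0), (5.0, 4.0), 0.0)
diff along knob region 132 bar mid 41.13359477124183
```

```bash
python3 -c "
from h import *
c=cam('top');r=cv2.resize(cv2.cvtColor(c['image'],cv2.COLOR_RGB2GRAY)[150:250,240:310],None,fx=5,fy=5,interpolation=cv2.INTER_CUBIC)
e=cv2.HoughCircles(r,cv2.HOUGH_GRADIENT,1,40,param1=80,param2=9,minRadius=27,maxRadius=37)
a=np.radians(-22)
for k in e[0][:9]:
  d=ray(c,240+k[0]/5-.4,150+k[1]/5-.4,.05)[:2]-C;print(np.round([1000*(d[0]*np.cos(a)+d[1]*np.sin(a)),1000*(-d[0]*np.sin(a)+d[1]*np.cos(a))],1))
s=cam('side')['image']
old=cv2.imread('pics/side0.png')[:,:,::-1].astype(int);m=(np.abs(s-old).sum(2)>90).astype(np.uint8)
n,l,st,ce=cv2.connectedComponentsWithStats(cv2.morphologyEx(m,cv2.MORPH_OPEN,np.ones((3,3))))
print([(x[:4].tolist(),int(x[4])) for x in st[1:] if x[4]>25])
"
```

```text
[113.3  -1.6]
[-62.5   0.5]
[64.5 -0.3]
[-1.7  0.7]
[-111.1   -1.8]
[-86.1  -7.9]
[-28.5 -18.6]
[-24.8  11.6]
[28.6 31.9]
[([7, 0, 10, 7], 35), ([100, 0, 15, 8], 91), ([149, 0, 13, 3], 32), ([168, 0, 6, 6], 34), ([186, 0, 11, 20], 182), ([201, 0, 101, 26], 1876), ([164, 3, 6, 24], 93), ([110, 9, 46, 71], 1582), ([176, 9, 5, 22], 78), ([183, 16, 6, 17], 68), ([199, 18, 5, 20], 73), ([29, 29, 15, 18], 110), ([251, 35, 49, 180], 5937), ([218, 41, 8, 4], 29), ([36, 68, 12, 33], 271), ([2, 82, 27, 7], 115), ([43, 105, 5, 21], 82), ([29, 151, 12, 8], 57), ([38, 151, 29, 44], 632), ([8, 171, 22, 23], 314), ([62, 195, 6, 14], 69), ([233, 200, 15, 14], 145), ([250, 207, 15, 8], 81), ([297, 207, 15, 5], 54), ([314, 209, 15, 13], 121), ([39, 211, 7, 6], 28), ([218, 213, 58, 44], 1534), ([297, 212, 14, 8], 63), ([87, 215, 29, 14], 280), ([162, 214, 62, 28], 1126), ([237, 253, 34, 23], 503), ([236, 289, 5, 6], 26), ([289, 292, 19, 14], 201), ([229, 298, 18, 13], 171), ([309, 316, 6, 7], 37), ([301, 325, 21, 16], 232), ([267, 337, 6, 9], 43), ([259, 348, 21, 16], 231)]
```

All four mandrels are in their nests, the bar is shut and the nut is home, so I'm handing in.

```bash
python3 -c "
from h import *
print(env.sign_off())"
```

```text
the job is handed in; nothing more can be done
None
```

The job is handed in: all four mandrels stand on their nest floors, the keeper bar is shut behind its ball and the wing nut is screwed home; the marker, cup and tube were not deliberately touched, though I didn't re-measure them at the end.

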